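Load lacquered lamp collars on the curing turntable and key in its programme

TASK

Get the curing turntable going: lift the orange dust cap off its post and stand it upright on the blue felt mat, then thread every lamp collar that is on the bench fully home on the stepped post, one after another from the largest to the smallest (brass, black, red, white; some may be missing). With all of them seated, press the keys fully down one at a time in the order white, blue, yellow, blue, green, letting each come up before the next. Never press the red key, and leave the other things on the bench where they are.

Things in the scene. Friction and masses are not known exactly. Their poses are not given: they have to be found in the camera images.
- stand: fixed grey curing turntable, housing 150 x 150 x 36 mm, dark disc 112 mm across on it and an upright stepped post amid that: four steps of 48, 38, 28, 18 mm diameter, 14, 14, 14, 10 mm tall, rims rounded 2 mm; the post starts 46 mm and ends 98 mm above the table. Origin: under the housing's centre, on the table; z along the post's axis. Nothing on it turns
- collar_brass: loose brass-yellow collar, a plain ring lying flat: outside diameter 70 mm, bore 52 mm, height 13 mm; origin at the centre of its underside, z along its axis. May be absent. It belongs on the post's 48 mm step; when it is fully home its underside is 46 mm above the table, on the disc, whichever others are there
- collar_black: loose black collar, a plain ring lying flat: outside diameter 62 mm, bore 42 mm, height 13 mm; origin at the centre of its underside, z along its axis. May be absent. It belongs on the post's 38 mm step; when it is fully home its underside is 60 mm above the table, on the shoulder of the next wider step below, whichever others are there
- collar_red: loose red lacquered collar, a plain ring lying flat: outside diameter 54 mm, bore 32 mm, height 13 mm; origin at the centre of its underside, z along its axis. May be absent. It belongs on the post's 28 mm step; when it is fully home its underside is 74 mm above the table, on the shoulder of the next wider step below, whichever others are there
- collar_white: loose white enamelled collar, a plain ring lying flat: outside diameter 46 mm, bore 22 mm, height 30 mm; origin at the centre of its underside, z along its axis. May be absent. It belongs on the post's 18 mm step; when it is fully home its underside is 88 mm above the table, on the shoulder of the next wider step below, whichever others are there
- cap: orange plastic dust cap, a closed-topped sleeve 44 mm in diameter and 60 mm tall with a 22 mm bore open below; at the start it stands over the 18 mm top of the post, its lower rim 88 mm above the table, so lift it at least 12 mm to clear. Origin: centre of its lower rim; z up along its axis
- mat: fixed round blue felt mat, 100 mm across and 6 mm thick, with room for the cap; origin at the centre of its underside
- key_white_top (a point): centre of the top face of the white key, a round spring key 32 mm across that is pressed straight down; it is one of five keys, in shuffled places 58 to 60 mm apart, on a fixed grey keypad box 145 x 200 mm and 36 mm high
- key_white (a joint): travel of the white key in m: 0 released, 0.006 fully down (takes 5 N); it counts as pressed beyond 0.0045 and springs back when let go
- key_blue_top (a point): centre of the top face of the blue key, a round spring key 32 mm across that is pressed straight down; it is one of five keys, in shuffled places 58 to 60 mm apart, on a fixed grey keypad box 145 x 200 mm and 36 mm high
- key_blue (a joint): travel of the blue key in m: 0 released, 0.006 fully down (takes 5 N); it counts as pressed beyond 0.0045 and springs back when let go
- key_yellow_top (a point): centre of the top face of the yellow key, a round spring key 32 mm across that is pressed straight down; it is one of five keys, in shuffled places 58 to 60 mm apart, on a fixed grey keypad box 145 x 200 mm and 36 mm high
- key_yellow (a joint): travel of the yellow key in m: 0 released, 0.006 fully down (takes 5 N); it counts as pressed beyond 0.0045 and springs back when let go
- key_green_top (a point): centre of the top face of the green key, a round spring key 32 mm across that is pressed straight down; it is one of five keys, in shuffled places 58 to 60 mm apart, on a fixed grey keypad box 145 x 200 mm and 36 mm high
- key_green (a joint): travel of the green key in m: 0 released, 0.006 fully down (takes 5 N); it counts as pressed beyond 0.0045 and springs back when let go
- key_red_top (a point): centre of the top face of the red key, a round spring key 32 mm across that is pressed straight down; it is one of five keys, in shuffled places 58 to 60 mm apart, on a fixed grey keypad box 145 x 200 mm and 36 mm high (the red key cancels the job: leave it alone)
- key_red (a joint): travel of the red key in m: 0 released, 0.006 fully down (takes 5 N); it counts as pressed beyond 0.0045 and springs back when let go
- screwdriver: bystander: screwdriver lying near the robot; not to be moved
- oil_can: bystander: amber glass bottle, 56 mm across, 130 mm tall; not to be moved
- dish: bystander: brass lamp foot, 100 mm across and 40 mm tall; not to be moved
- jar: bystander: glass jar, 68 mm across, 90 mm tall; not to be moved
- spindle: bystander: turned brass lamp spindle, 60 mm across, 100 mm tall; not to be moved
Mind the look-alikes: they are no part of the job. Leave any turquoise look-alike of the collar_black alone. Of the things shaped like the cap, the orange one is meant.

How it is judged:
By the outcome, as a careful person would: the job done as asked, in the order asked, and still so for the second after the job is handed in, with the robot touching nothing.
Of collar_brass, collar_black, collar_red, collar_white only 2 to 4 are there at a start; the rules pass over those that are not, and their reading is None.
At some moment in a run one of collar_brass, collar_black, collar_red, collar_white may be knocked a few centimetres aside while the robot is not near it.
It also fails if it takes over 210 s, if anything falls off the work surface, if the arm or the gripper's body presses on something with over 40 N, if the wrist force passes 120 N, or if a joint passes its speed limit or range.

ROBOT

A 6-joint arm with a two-finger parallel gripper is mounted at the origin on the work surface. World frame = base frame: x ahead of the robot, y to its left, z up, the work surface at z = 0. Lengths are in m, angles in degrees, forces in N, time in s.
With the tool pointing down it reaches from about 0.375 to 0.925 m from the base axis. Payload 5.7 kg.
Tool frame: the origin (TCP) lies on the mounting face of the last link; the fingertips stand 173 mm ahead of it and the grasp point (between the pads) lies 155 mm ahead of it; z points along the fingers, x is the direction in which the jaws open and shut, and the axes are right-handed (so a half turn about z gives the same grasp; the last joint's range is limited). The gripper opens to 85 mm and grips with 20 to 120 N. Pads are 22 mm wide; open, the fingers measure 114 mm over their backs; the gripper's body (76 mm by 85 mm) begins 54 mm behind the grasp point. The pads swing forward as they close: fully open they stand 13 mm farther back than shut.
Start: joints at [56.603, 20.558, 86.54, -0, 72.909, -6.595], TCP at [0.271, 0.536, 0.405] pointing down, gripper open.
Joint ranges: [-170.27, 170.27], [-57.76, 135], [12.27, 136.19], [-55.21, 235.2], [11.17, 155.16], [-170.74, 170.74]. Speed limits (degrees/s): [136.94, 136.94, 180, 180, 180, 180].

INTERFACE

Orientations are given as a 3x3 rotation matrix whose columns are the frame's x, y, z axes.
In Python, from workcell import env, vision gives the robot as it stands. The module is installed in compiled form; this text tells all that it offers.
- The arm moves only by the tool arm_command, never from a script. Its argument "deltas" is a list of rows, each a list of 3 entries, a list of its own where there are three numbers: the shift along the tool's x, y, z in cm, then the turn about the tool's z in rad, then the opening in per cent of the stroke, from 0 (shut) to 100 (fully open). A call has 1 to 8 rows; each row is the pose to reach, as a shift and turn from the pose measured when the call began, along the tool's axes at that moment; what a row does not reach only later rows make up. A row lasts 1/12 s, in which the tool goes at most 41.7 mm and 7.16 degrees, less where a joint would pass 70% of its speed; a pose out of reach is approached as far as the arm can. A call with a gripper value outside its range is refused whole. The fingers move at their own pace and stop on an object; "grip_force" is the grip in N (left out, the last holds). Time passes only in rows, so rows that repeat a pose let the fingers close. It gives the time, the measured TCP pose, the force and the opening at its end, in the units of the state.
- env.get_obs(): the state, without advancing time (a new reading comes with each control period).
- vision.grab_frame(name): name is "scene" or "side" or "wrist"; returns a dict with "image" (400x640x3 uint8, blue, green, red), "mtx" (3x3 intrinsics, pixels), "R" (3x3) and "t" (3): a world point X has camera coordinates R X + t. Camera axes: x right, y down, z forward; pixel columns grow to the right and rows downward; lengths in m; the calibration is good to about 2 mm. A picture is of the moment at which its call begins. There is no depth.
- env.hand_in(): hands the job in, once; it reports no verdict.
The state is a dict: "time_s": time; "q": joint angles; "joint_velocities": joint speeds; "tau": joint torques, N m; "ee_pos": TCP position; "ee_rot": TCP orientation; "force": force on the tool from outside, world axes, zero at the start; "torque": the same for the moment, N m; "width": finger opening in m.
Only numpy, scipy, OpenCV 4.12 (cv2) and the standard library are available. Lean on these libraries where they do the work, as an engineer would, in place of code of your own. Each camera call takes 0.05 s, during which the arm holds its last target.

## Working session

There is one attempt and no reset: what is moved stays moved. The work goes in short steps, Python scripts to look and compute and a tool call to move; the robot and the scene stay as the last step left them, time stands still between calls to the robot, and variables do not carry over. Pictures are saved under pics/ and viewed, and the job is handed in when it is done.

Besides the shell and the picture viewer there is one more tool, called after "Call:" as a command line: name --argument value ..., lists and objects as JSON in quotes. arm_command: Moves the arm, as the interface text tells. Its arguments: {"type":"object","properties":{"deltas":{"type":"array","items":{"type":"array"}},"grip_force":{"type":"number"}},"required":["deltas"]}

```bash
mkdir -p pics
python3 - <<'E'
from workcell import env, vision
import cv2, numpy as np, pickle
o=env.get_obs(); print(o)
for n in ["scene","side","wrist"]:
    f=vision.grab_frame(n); cv2.imwrite(f"pics/{n}0.png",f["image"]); pickle.dump(f,open(f"pics/{n}0.pkl","wb")); print(n,f["mtx"].tolist(),f["R"].round(3).tolist(),f["t"].round(3).tolist())
E
```

```text
{'time_s': 0.0, 'q': array([ 5.66012935e+01,  2.05985002e+01,  8.65980329e+01, -1.12638056e-03,
        7.29073815e+01, -6.59413788e+00]), 'joint_velocities': array([-0.07074029,  0.01056241, -0.06014009,  0.02794101,  0.01722612,
       -0.00377637]), 'tau': array([-3.59945334e-03, -5.27595091e+01, -2.78617716e+01, -4.72650336e-04,
        1.31056338e-02, -7.39539382e-05]), 'ee_pos': array([0.27037956, 0.53523308, 0.40385375]), 'ee_rot': array([[ 4.50942652e-01,  8.92552384e-01, -9.82657981e-04],
       [ 8.92551102e-01, -4.50943683e-01, -1.52448856e-03],
       [-1.80380930e-03, -1.89615551e-04, -9.99998355e-01]]), 'force': array([ 0.57527668, -0.255692  ,  0.36628344]), 'torque': array([-0.02894675,  0.0095639 ,  0.00799652]), 'width': 0.08587003887505523}
scene [[381.7362907294183, 0.0, 323.17985594803025], [0.0, 381.7362907294183, 201.52676462052102], [0.0, 0.0, 1.0]] [[-0.851, 0.525, 0.007], [0.367, 0.605, -0.707], [-0.375, -0.599, -0.707]] [0.494, -0.155, 1.199]
side [[390.6646490564942, 0.0, 317.85565889028527], [0.0, 390.6646490564942, 201.42126367641973], [0.0, 0.0, 1.0]] [[0.74, -0.672, 0.004], [-0.477, -0.53, -0.702], [0.474, 0.517, -0.713]] [-0.433, 0.336, 0.922]
wrist [[279.41250112600414, 0.0, 322.50065261108415], [0.0, 279.41250112600414, 197.54990932212763], [0.0, 0.0, 1.0]] [[0.45, 0.893, -0.002], [0.846, -0.426, 0.319], [0.284, -0.146, -0.948]] [-0.6, -0.042, 0.381]
```

View pics/scene0.png

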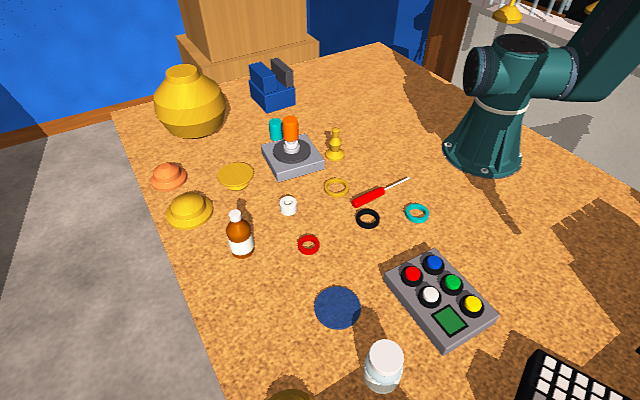

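View pics/side0.png

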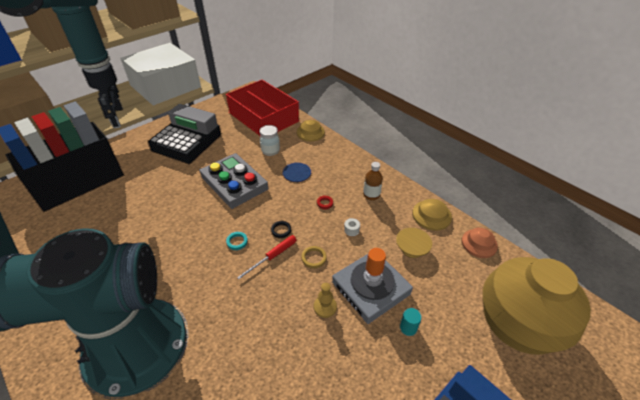

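View pics/wrist0.png

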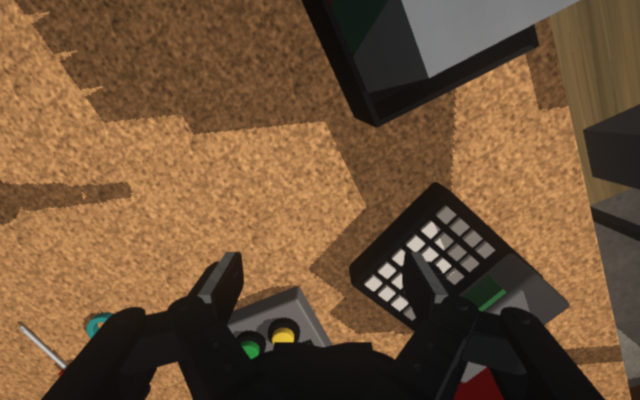

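Orange cap candidates in the scene image are the orange cap on the post (290,128), its turquoise twin (276,130) and an orange dome (168,175). I choose the one on the post. For the black ring, the choices are black (368,218) and turquoise (417,213), and I choose black. The other collars are brass (337,187), red (308,244) and white (288,205), so all four are present. Yellow decoys are the dish (235,175), the spindle (335,145) and a dome (189,210). I'll check these in a close crop.

Run:
```python
import cv2, numpy as np
a=cv2.imread("pics/scene0.png")[105:325,255:510]; b=cv2.imread("pics/side0.png")[130:340,190:445]
cv2.imwrite("pics/cropA.png",cv2.resize(a,None,fx=3,fy=2.7,interpolation=cv2.INTER_CUBIC)); cv2.imwrite("pics/cropB.png",cv2.resize(b,None,fx=3,fy=2.7,interpolation=cv2.INTER_CUBIC))
```

```text
(no output)
```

View pics/cropA.png

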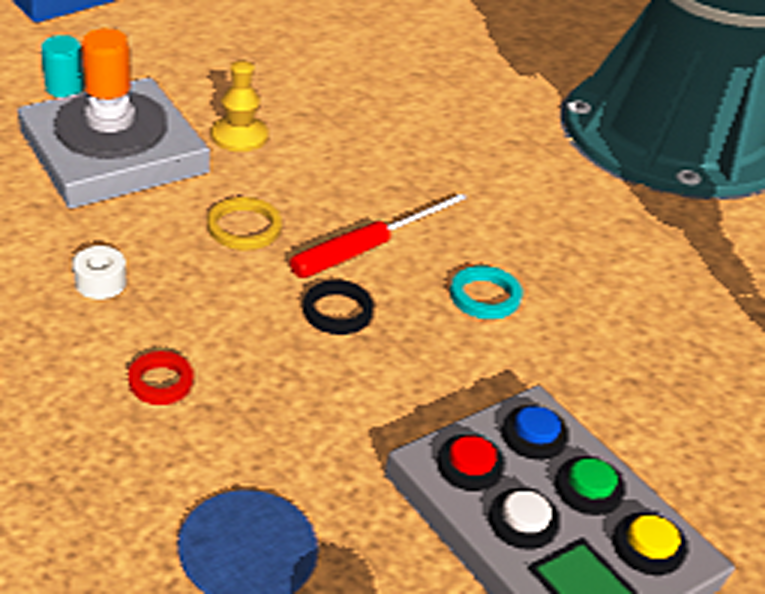

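View pics/cropB.png

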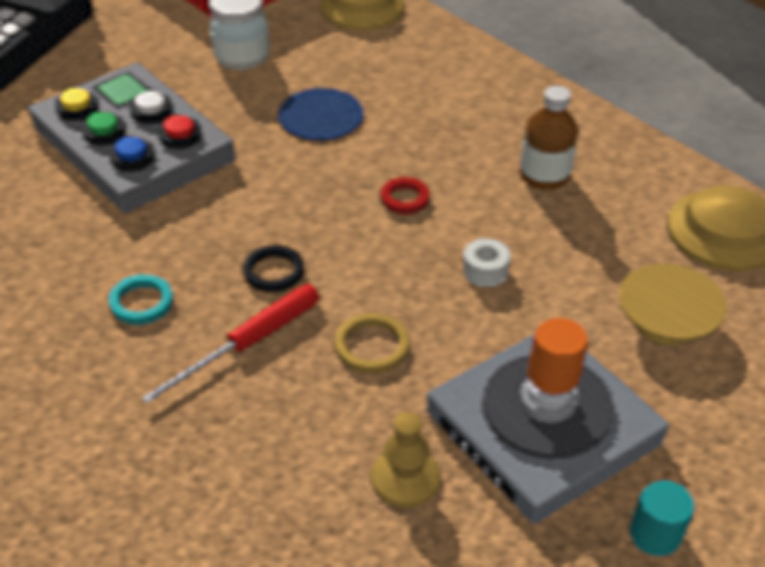

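The crops confirm the orange cap on the post, all four collars, and the red key next to the white and blue ones. Next I measure them by mask from both views.

```bash
cat > h.py <<'E'
from workcell import env, vision
import cv2, numpy as np, pickle
HSV={'orange':((7,200,120),(14,255,255)),'red':((0,170,90),(5,255,255)),'brass':((20,140,90),(30,255,255)),'teal':((82,150,80),(96,255,255)),
'blue':((103,100,50),(118,255,255)),'green':((55,120,60),(75,255,255)),'black':((0,0,0),(180,110,40)),'white':((0,0,150),(180,45,255))}
def grab(n):
    f=vision.grab_frame(n); f['img']=f['image']; return f
def mask(f,c):
    hsv=cv2.cvtColor(f['image'],cv2.COLOR_BGR2HSV); lo,hi=HSV[c]; return cv2.inRange(hsv,np.array(lo),np.array(hi))
def blobs(f,c,amin=25):
    cs,_=cv2.findContours(mask(f,c),cv2.RETR_EXTERNAL,cv2.CHAIN_APPROX_NONE); out=[]
    for k in cs:
        h=cv2.convexHull(k); A=cv2.contourArea(h)
        if A<amin: continue
        m=cv2.moments(h); out.append((m['m10']/m['m00'],m['m01']/m['m00'],A,cv2.boundingRect(k)))
    return sorted(out,key=lambda b:-b[2])
def ray(f,u,v):
    K,R,t=f['mtx'],np.array(f['R']),np.array(f['t']); d=R.T@np.linalg.solve(K,[u,v,1.]); return -R.T@t,d/np.linalg.norm(d)
def onz(f,u,v,z):
    c,d=ray(f,u,v); return c+d*(z-c[2])/d[2]
def tri(f1,p1,f2,p2):
    A=np.zeros((3,3));b=np.zeros(3)
    for f,p in((f1,p1),(f2,p2)):
        c,d=ray(f,*p); P=np.eye(3)-np.outer(d,d); A+=P;b+=P@c
    return np.linalg.solve(A,b)
def proj(f,X):
    p=np.array(f['mtx'])@(np.array(f['R'])@np.array(X)+np.array(f['t'])); return p[:2]/p[2]
E
python3 - <<'E'
from h import *
for n in['scene','side']:
    f=pickle.load(open(f'pics/{n}0.pkl','rb'))
    for c in HSV:
        print(n,c,[(round(b[0],1),round(b[1],1),int(b[2]),b[3][2:]) for b in blobs(f,c)][:14])
E
```

```text
scene orange [(237.2, 231.2, 391, (23, 22)), (289.9, 128.2, 350, (17, 27)), (94.8, 110.3, 213, (115, 31)), (80.4, 125.7, 124, (65, 19)), (242.7, 254.1, 100, (22, 9))]
scene red [(308.0, 244.4, 322, (21, 20)), (367.6, 196.9, 290, (33, 21)), (412.4, 273.4, 165, (16, 14))]
scene brass [(188.1, 101.9, 3890, (71, 74)), (188.5, 211.2, 1275, (47, 37)), (235.1, 175.4, 725, (35, 29)), (334.8, 146.0, 403, (18, 33)), (336.3, 187.4, 354, (24, 20)), (511.4, 12.3, 323, (22, 24)), (472.8, 303.5, 202, (17, 16)), (591.3, 6.3, 31, (12, 9))]
scene teal [(416.5, 212.8, 337, (24, 19)), (275.2, 128.9, 238, (13, 23))]
scene blue [(83.1, 55.3, 19620, (186, 133)), (370.3, 29.2, 7100, (127, 66)), (269.4, 88.4, 1564, (46, 51)), (337.1, 307.6, 1507, (47, 42)), (433.9, 262.1, 162, (15, 15))]
scene green [(449.2, 320.1, 443, (32, 27)), (452.4, 281.9, 176, (16, 15))]
scene black [(559.4, 381.5, 3101, (115, 51)), (600.9, 28.7, 1708, (60, 67)), (520.8, 43.5, 696, (52, 20)), (470.5, 70.8, 492, (16, 45)), (578.6, 9.8, 482, (33, 23)), (429.0, 297.4, 348, (23, 21)), (470.0, 307.2, 334, (25, 23)), (367.1, 218.5, 325, (23
[... 1556 characters left out ...]
4, 91.4, 1254, (39, 61)), (89.0, 361.6, 547, (29, 46)), (206.6, 43.7, 442, (24, 94)), (5.7, 242.0, 339, (16, 36)), (127.9, 367.8, 104, (19, 35)), (111.9, 250.5, 79, (8, 20)), (281.7, 233.7, 74, (18, 8)), (280.3, 225.2, 72, (17, 8)), (234.5, 190.2, 44, (13, 7))]
side white [(455.3, 80.4, 64982, (436, 217)), (161.6, 58.5, 4417, (102, 60)), (63.3, 81.2, 1695, (66, 46)), (12.2, 22.0, 309, (27, 19)), (25.1, 126.4, 215, (21, 18)), (527.9, 93.8, 180, (20, 17)), (128.9, 128.0, 122, (45, 19)), (538.0, 6.5, 121, (15, 13)), (268.0, 130.2, 118, (17, 10)), (352.0, 223.9, 118, (15, 11)), (181.5, 144.0, 115, (18, 11)), (463.7, 74.0, 103, (15, 13)), (187.3, 4.0, 102, (17, 12)), (469.8, 40.9, 100, (10, 16))]
```

Run:
```python
from h import *
np.set_printoptions(precision=4,suppress=True)
f=pickle.load(open('pics/scene0.pkl','rb'));g=pickle.load(open('pics/side0.pkl','rb'))
P={'cap':((289.9,128.2),(376.1,260.6),.118),'brass':((336.3,187.4),(313.4,256.7),.0065),'black':((367.1,218.5),(281,229.5),.0065),'redc':((308,244.4),(324.5,201.5),.0065),
'white':((287.8,205.3),(352.2,227.7),.015),'tealring':((416.5,212.8),(236.5,240.6),.0065),'tealcap':((275.2,128.9),(410.9,320.7),.03),'mat':((337.1,307.6),(296.3,172),.006),
'kr':((412.4,273.4),(249,176.4),.046),'kb':((433.9,262.1),(232.8,184.4),.046),'kg':((452.4,281.9),(223.2,175.1),.046),'kw':((430.4,294.1),(239.2,167.5),.046),'ky':((472.8,303.5),(214.4,166.3),.046),
'spindle':((334.8,146),(324.8,301.9),.04),'dish':((235.1,175.4),(413.7,241.9),.03),'screw':((367.6,196.9),(281,246.8),.012)}
for k,(a,b,z) in P.items():
    X=tri(f,a,g,b); print(k,'tri',X,'scene',onz(f,*a,z)[:2],'side',onz(g,*b,z)[:2],'r',np.hypot(*X[:2]).round(3))
```

```text
cap tri [ 0.5279 -0.2699  0.1181] scene [ 0.5267 -0.2682] side [ 0.5297 -0.2707] r 0.593
brass tri [ 0.4794 -0.0961  0.0039] scene [ 0.4801 -0.093 ] side [ 0.4792 -0.0983] r 0.489
black tri [0.475  0.0441 0.0027] scene [0.4764 0.0474] side [0.474  0.0407] r 0.477
redc tri [0.6498 0.0406 0.0057] scene [0.6496 0.0417] side [0.6499 0.0397] r 0.651
white tri [ 0.6321 -0.0982  0.0112] scene [ 0.6326 -0.0937] side [ 0.6309 -0.101 ] r 0.64
tealring tri [0.3522 0.0965 0.0041] scene [0.3533 0.0985] side [0.352  0.0939] r 0.365
tealcap tri [ 0.5133 -0.4071  0.0306] scene [ 0.512  -0.4063] side [ 0.5151 -0.4078] r 0.655
mat tri [ 0.6799  0.2166 -0.0015] scene [0.6819 0.2204] side [0.6751 0.2094] r 0.714
kr tri [0.5157 0.2562 0.05  ] scene [0.5125 0.255 ] side [0.5185 0.2595] r 0.576
kb tri [0.4557 0.2586 0.0504] scene [0.4521 0.257 ] side [0.4582 0.2626] r 0.524
kg tri [0.4575 0.3167 0.0502] scene [0.4544 0.3155] side [0.4598 0.3209] r 0.556
kw tri [0.5175 0.3141 0.0499] scene [0.5145 0.3131] side [0.5201 0.3178] r 0.605
ky tri [0.4597 0.3746 0.0499] scene [0.4563 0.374 ] side [0.4621 0.3781] r 0.593
spindle tri [ 0.3967 -0.2322  0.0288] scene [ 0.4046 -0.2193] side [ 0.3926 -0.2372] r 0.46
dish tri [ 0.7106 -0.2618  0.0298] scene [ 0.7098 -0.2603] side [ 0.7119 -0.2624] r 0.757
screw tri [ 0.4312 -0.0131  0.0113] scene [ 0.4314 -0.0123] side [ 0.4312 -0.0138] r 0.431
```

Run:
```python
from h import *
np.set_printoptions(precision=4,suppress=True)
f=pickle.load(open('pics/scene0.pkl','rb'));g=pickle.load(open('pics/side0.pkl','rb'))
print('handle end',onz(f,353,203,.012),'tip',onz(f,409,178.5,.008))
m=mask(f,'red'); y,x=np.where(m[180:215,340:395]); print(x.min()+340,x.max()+340)
for p in [(262,156),(272,178),(323,165),(300,136)]: print(p,onz(f,*p,.036))
o=env.get_obs();R=o['ee_rot'];p=o['ee_pos']
def d(X): return R.T@(np.array(X)-p)*100
c=[.528,-.270]
# yaw aims
print('above cap', d([c[0],c[1],.118+.155+.12]))
```

```text
handle end [ 0.4787 -0.0137  0.012 ] tip [ 0.2819 -0.0148  0.008 ]
352 384
(262, 156) [ 0.6109 -0.2935  0.036 ]
(272, 178) [ 0.629  -0.1906  0.036 ]
(323, 165) [ 0.4794 -0.1656  0.036 ]
(300, 136) [ 0.4666 -0.3234  0.036 ]
above cap [-60.261   59.3052   1.1798]
```

Call:
arm_command --deltas '[[[-20,19.7,0],0.37,100],[[-20,19.7,0],0.74,100],[[-20,19.7,0],1.1,100],[[-20,19.7,0],1.1,100],[[-20,19.7,0],1.1,100],[[-20,19.7,0],1.1,100],[[-20,19.7,0],1.1,100],[[-20,19.7,0],1.1,100]]'

```text
time_s: 0.82
ee_pos: [0.3567, 0.2636, 0.404]
ee_rot: [[0.996, 0.093, -0.001], [0.093, -0.996, -0.004], [-0.001, 0.004, -1.0]]
force: [0.2, -0.3, -0.8]
width: 0.0855
```

```bash
cat >> h.py <<'E'
def need(X,tip=False,yaw=0.):
    o=env.get_obs();R=o['ee_rot'];p=o['ee_pos']
    a=np.arctan2(R[1,0],R[0,0]); 
    print('t',round(o['time_s'],2),'delta cm',(R.T@(np.array(X)-p)*100).round(2),'turn',round(float((a-yaw+np.pi)%(2*np.pi)-np.pi),3),'pos',p.round(4),'F',o['force'].round(2),'w',round(o['width'],4),'tilt',R[:2,2].round(4))
E
python3 -c "
from h import *
need([.528,-.270,.393])"
```

```text
t 0.82 delta cm [12.1  54.71  1.31] turn 0.093 pos [0.3567 0.2636 0.404 ] F [ 0.21 -0.33 -0.79] w 0.0855 tilt [-0.001  -0.0042]
```

Call:
arm_command --deltas '[[[12.1,54.7,0],0.093,100],[[12.1,54.7,0],0.093,100],[[12.1,54.7,0],0.093,100],[[12.1,54.7,0],0.093,100],[[12.1,54.7,0],0.093,100],[[12.1,54.7,0],0.093,100],[[12.1,54.7,0],0.093,100],[[12.1,54.7,0],0.093,100]]'

```text
time_s: 1.48
ee_pos: [0.4576, -0.0516, 0.4054]
ee_rot: [[1.0, -0.0, -0.001], [-0.0, -1.0, -0.004], [-0.001, 0.004, -1.0]]
force: [1.2, 0.5, 0.2]
width: 0.0851
```

```bash
python3 -c "
from h import *
need([.528,-.270,.393])"
```

```text
t 1.48 delta cm [ 7.05 21.83  1.32] turn -0.0 pos [ 0.4576 -0.0516  0.4054] F [1.16 0.47 0.17] w 0.0851 tilt [-0.0009 -0.004 ]
```

Call:
arm_command --deltas '[[[7.0,21.8,1],0,100],[[7.0,21.8,1],0,100],[[7.0,21.8,1],0,100],[[7.0,21.8,1],0,100],[[7.0,21.8,1],0,100],[[7.0,21.8,1],0,100],[[7.0,21.8,1],0,100],[[7.0,21.8,1],0,100]]'

```text
time_s: 2.15
ee_pos: [0.5275, -0.2709, 0.3954]
ee_rot: [[1.0, -0.002, -0.002], [-0.002, -1.0, -0.003], [-0.002, 0.003, -1.0]]
force: [0.5, -0.1, -1.2]
width: 0.0854
```

Run:
```python
from h import *
need([.528,-.270,.393])
f=grab('wrist'); cv2.imwrite('pics/w1.png',f['image']); g=grab('scene'); cv2.imwrite('pics/s1.png',g['image'])
pickle.dump(f,open('pics/w1.pkl','wb'))
print(f['R'].round(3).tolist(),(-f['R'].T@f['t']).round(3))
```

```text
t 2.15 delta cm [ 0.05 -0.1   0.24] turn -0.002 pos [ 0.5275 -0.2709  0.3954] F [ 0.45 -0.09 -1.19] w 0.0854 tilt [-0.0018 -0.0032]
[[1.0, -0.002, -0.001], [-0.001, -0.946, 0.323], [-0.002, -0.323, -0.946]] [ 0.527 -0.188  0.365]
```

View pics/w1.png

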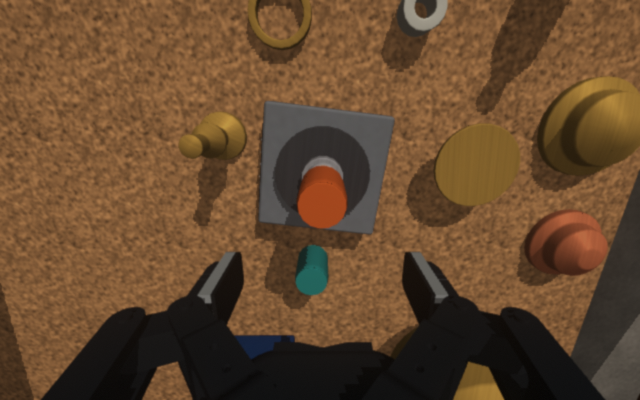

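View pics/s1.png

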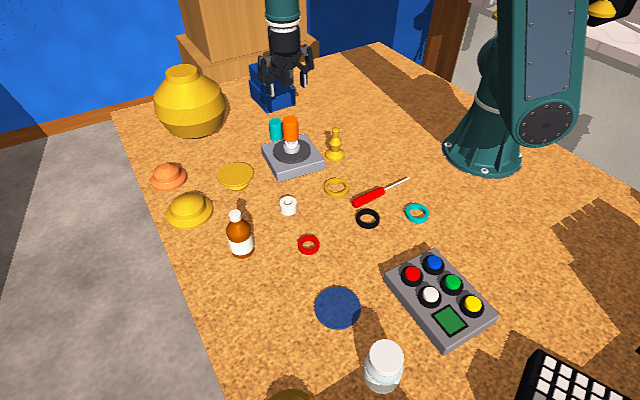

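Wrist view: the cap top is at (322,205), the disc centre near (322,168), brass at (280,15), white at (423,10) and the turquoise twin at (313,270). The jaws are open around the cap's column. I refine with the cap top and the disc ellipse.

Run:
```python
from h import *
f=pickle.load(open('pics/w1.pkl','rb'))
m=mask(f,'orange');HSV['o2']=((3,150,60),(16,255,255));m=mask(f,'o2')
# cap top face: brighter; circle from lower edge
cs,_=cv2.findContours(m,cv2.RETR_EXTERNAL,cv2.CHAIN_APPROX_NONE); c=[k for k in cs if cv2.contourArea(k)>300 and abs(cv2.boundingRect(k)[0]-300)<20]; print([cv2.boundingRect(k) for k in c])
k=max(c,key=cv2.contourArea)[:,0]; low=k[k[:,1]>206]
W=np.array([onz(f,u,v,.148)[:2] for u,v in low]); A=np.c_[2*W,np.ones(len(W))]; s=np.linalg.lstsq(A,(W**2).sum(1),rcond=None)[0]; print('cap',s[:2],'r',np.sqrt(s[2]+s[0]**2+s[1]**2))
# disc: dark pixels
im=cv2.GaussianBlur(f['image'],(0,0),1); hsv=cv2.cvtColor(im,cv2.COLOR_BGR2HSV); 
d=((hsv[...,2]<62)&(hsv[...,1]<90)).astype(np.uint8); d[:115]=0;d[225:]=0;d[:,:262]=0;d[:,385:]=0
cs,_=cv2.findContours(d,cv2.RETR_EXTERNAL,cv2.CHAIN_APPROX_NONE); k=cv2.convexHull(max(cs,key=cv2.contourArea)); print(cv2.boundingRect(k))
k=max(cs,key=cv2.contourArea)[:,0]; k=k[k[:,1]<190]
W=np.array([onz(f,u,v,.046)[:2] for u,v in k]);
for it in range(3):
    A=np.c_[2*W,np.ones(len(W))]; s=np.linalg.lstsq(A,(W**2).sum(1),rcond=None)[0]; r=np.sqrt(s[2]+s[0]**2+s[1]**2); e=abs(np.hypot(*(W-s[:2]).T)-r); W=W[e<.004]
print('disc',s[:2],r,len(W))
```

```text
[(297, 166, 51, 63)]
cap [ 0.52603623 -0.26861763] r 0.020156178740441687
(274, 127, 96, 98)
disc [ 0.52501294 -0.25727181] 0.04446290492354813 61
```

Call:
arm_command --deltas '[[[-0.05,-0.1,4],0,100],[[-0.05,-0.1,8],0,100],[[-0.05,-0.1,12],0,100],[[-0.05,-0.1,12],0,100],[[-0.05,-0.1,12],0,100],[[-0.05,-0.1,12],0,100]]'

```text
time_s: 2.75
ee_pos: [0.527, -0.2678, 0.2776]
ee_rot: [[1.0, 0.001, -0.001], [0.001, -1.0, -0.004], [-0.001, 0.004, -1.0]]
force: [-1.0, 0.3, -0.0]
width: 0.0857
```

Call:
arm_command --deltas '[[[0,0,0],0,40],[[0,0,0],0,30],[[0,0,0],0,30],[[0,0,0],0,30],[[0,0,0],0,30],[[0,0,0],0,30],[[0,0,0],0,30],[[0,0,0],0,30]]' --grip_force 30

```text
time_s: 3.42
ee_pos: [0.5275, -0.2682, 0.2796]
ee_rot: [[1.0, 0.001, 0.002], [0.001, -1.0, -0.005], [0.002, 0.005, -1.0]]
force: [-1.1, 1.2, 9.3]
width: 0.0405
```

Run:
```python
from h import *
need([.527,-.2695,.395])
f=grab('side'); cv2.imwrite('pics/d2.png',cv2.resize(f['image'][180:340,300:480],None,fx=3,fy=3))
```

```text
t 3.42 delta cm [ -0.03   0.19 -11.54] turn 0.001 pos [ 0.5275 -0.2682  0.2796] F [-1.08  1.18  9.3 ] w 0.0405 tilt [ 0.002  -0.0051]
```

View pics/d2.png

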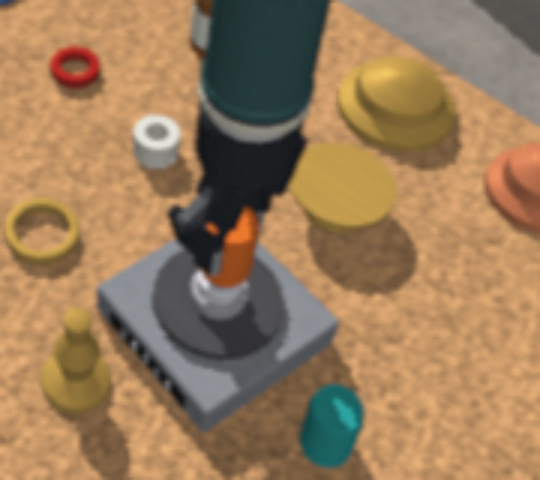

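The cap sits between the pads and the width stopped at 40 mm. Lifting.

Call:
arm_command --deltas '[[[0,0,-1],0,20],[[0,0,-2.5],0,20],[[0,0,-5],0,20],[[0,0,-9],0,20],[[0,0,-12],0,20],[[0,0,-12],0,20],[[0,0,-12],0,20]]' --grip_force 40

```text
time_s: 4.05
ee_pos: [0.5278, -0.268, 0.4027]
ee_rot: [[1.0, 0.001, 0.007], [0.001, -1.0, -0.008], [0.007, 0.008, -1.0]]
force: [-0.9, -0.6, -0.7]
width: 0.0406
```

Run:
```python
from h import *
need([.681,.2185,.395])
f=grab('scene'); cv2.imwrite('pics/s3.png',cv2.resize(f['image'][40:240,190:400],None,fx=3,fy=3))
g=grab('side');print(blobs(f,'orange'),blobs(g,'orange'))
```

```text
t 4.05 delta cm [ 15.34 -48.64   0.47] turn 0.001 pos [ 0.5278 -0.268   0.4027] F [-0.9  -0.62 -0.71] w 0.0406 tilt [ 0.0068 -0.0084]
[(237.4308333333333, 231.22958333333332, 400.0, (226, 221, 24, 22)), (287.13308144416453, 88.57346767422334, 397.0, (279, 74, 17, 29)), (94.58066666666666, 110.49533333333333, 250.0, (38, 95, 115, 31)), (79.58095238095238, 125.9673469387755, 122.5, (47, 117, 65, 19)), (242.6552845528455, 254.16422764227642, 102.5, (232, 250, 22, 9))] [(384.3454429572976, 230.73486297004462, 261.5, (375, 215, 17, 29))]
```

View pics/s3.png

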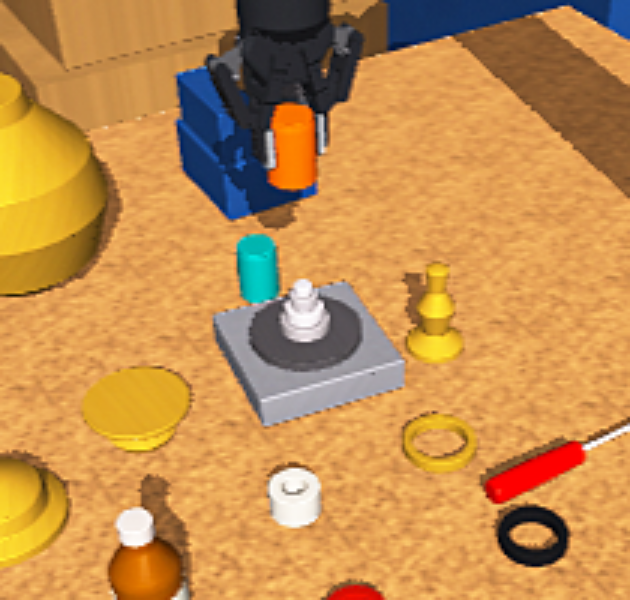

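Call:
arm_command --deltas '[[[15.3,-48.6,0],0,20],[[15.3,-48.6,0],0,20],[[15.3,-48.6,0],0,20],[[15.3,-48.6,0],0,20],[[15.3,-48.6,0],0,20],[[15.3,-48.6,0],0,20],[[15.3,-48.6,0],0,20],[[15.3,-48.6,0],0,20]]'

```text
time_s: 4.82
ee_pos: [0.6264, 0.0526, 0.396]
ee_rot: [[1.0, 0.001, -0.003], [0.001, -1.0, -0.005], [-0.003, 0.005, -1.0]]
force: [0.4, -0.6, -0.6]
width: 0.0402
```

Run:
```python
from h import *
need([.68,.217,.395])
f=pickle.load(open('pics/scene0.pkl','rb')); print('jar',onz(f,384,352,.09),'oil',onz(f,240,245,.02))
f=grab('scene'); cv2.imwrite('pics/post_s.png',cv2.resize(f['image'][115:185,250:340],None,fx=8,fy=8,interpolation=cv2.INTER_CUBIC));pickle.dump(f,open('pics/s4.pkl','wb'))
g=grab('side'); cv2.imwrite('pics/post_d.png',cv2.resize(g['image'][245:325,325:420],None,fx=7,fy=7,interpolation=cv2.INTER_CUBIC));pickle.dump(g,open('pics/d4.pkl','wb'))
```

```text
t 4.82 delta cm [ 5.370e+00 -1.644e+01  1.000e-02] turn 0.001 pos [0.6264 0.0526 0.396 ] F [ 0.44 -0.59 -0.55] w 0.0402 tilt [-0.0026 -0.0046]
jar [0.68752884 0.37140772 0.09      ] oil [ 0.79344001 -0.03116757  0.02      ]
```

View pics/post_s.png

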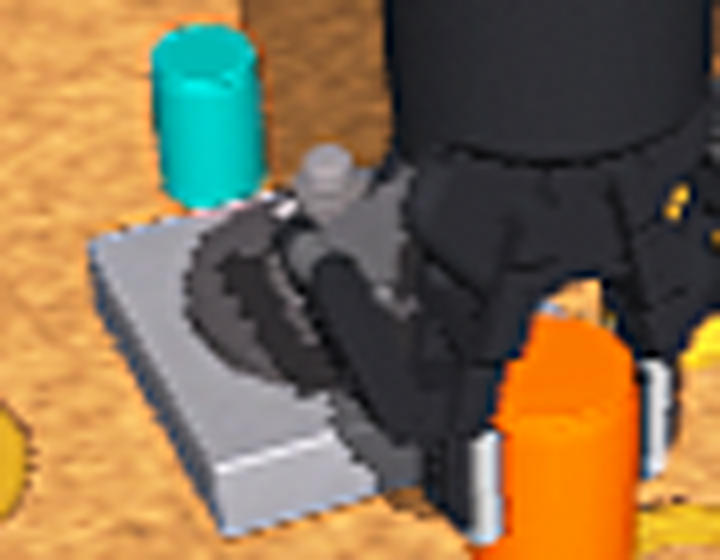

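View pics/post_d.png

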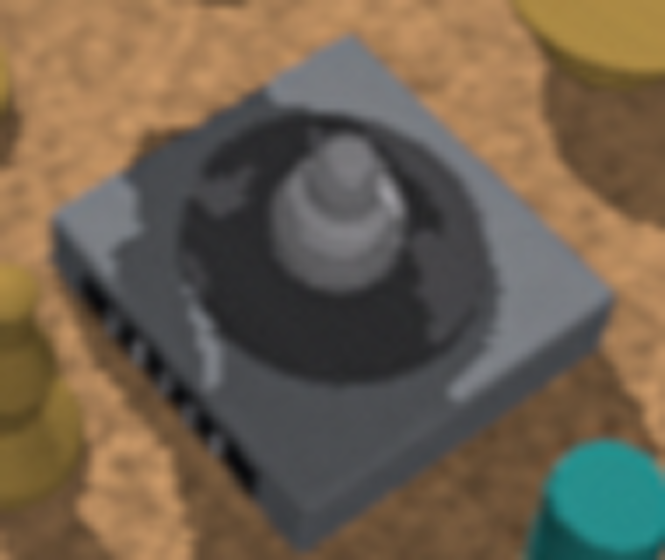

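In the scene crop the arm hides the post. In the side crop the post top is near (345,165), which is full-image (374,269). The cap is held upright. Moving on to the mat.

Call:
arm_command --deltas '[[[5.4,-16.4,0],0,20],[[5.4,-16.4,0],0,20],[[5.4,-16.4,0],0,20],[[5.4,-16.4,0],0,20],[[5.4,-16.4,0],0,20],[[5.4,-16.4,0],0,20],[[5.4,-16.4,8],0,20],[[5.4,-16.4,14],0,20]]'

```text
time_s: 5.58
ee_pos: [0.6812, 0.2194, 0.3135]
ee_rot: [[1.0, 0.006, 0.004], [0.006, -1.0, -0.002], [0.004, 0.002, -1.0]]
force: [-0.2, -0.5, -1.1]
width: 0.0407
```

Call:
arm_command --deltas '[[[0,0,0],0,20],[[0,0,0],0,20]]'

```text
time_s: 5.75
ee_pos: [0.6795, 0.2173, 0.3104]
ee_rot: [[1.0, 0.005, -0.004], [0.005, -1.0, -0.004], [-0.004, 0.004, -1.0]]
force: [1.2, -0.1, 0.7]
width: 0.0402
```

Run:
```python
from h import *
need([.68,.217,.1976+.004])
f=grab('scene'); g=grab('side'); cv2.imwrite('pics/s5.png',f['image']);cv2.imwrite('pics/d5.png',g['image'])
pickle.dump(f,open('pics/s5.pkl','wb'));pickle.dump(g,open('pics/d5.pkl','wb'))
print(blobs(f,'orange')[:3],blobs(g,'orange')[:3])
```

```text
t 5.75 delta cm [ 9.000e-02 -1.000e-02  1.088e+01] turn 0.005 pos [0.6795 0.2173 0.3104] F [ 1.15 -0.15  0.7 ] w 0.0402 tilt [-0.0036 -0.004 ]
[(237.4997924449979, 231.1178912411789, 401.5, (226, 221, 24, 22)), (348.801703163017, 265.73722627737226, 137.0, (346, 250, 7, 33)), (75.86770428015564, 115.03631647211414, 128.5, (38, 105, 77, 21))] [(295.68148148148146, 135.62716049382715, 135.0, (292, 126, 9, 21))]
```

View pics/s5.png

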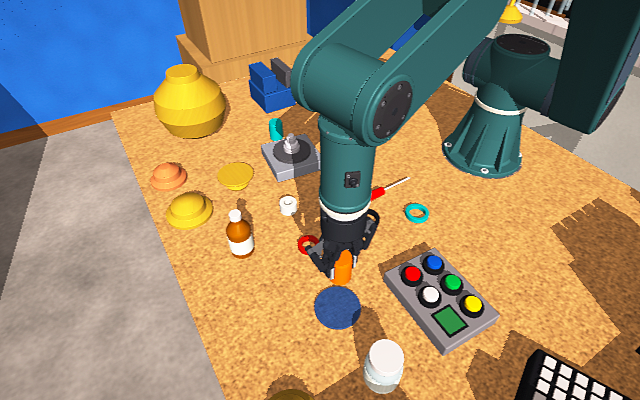

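View pics/d5.png

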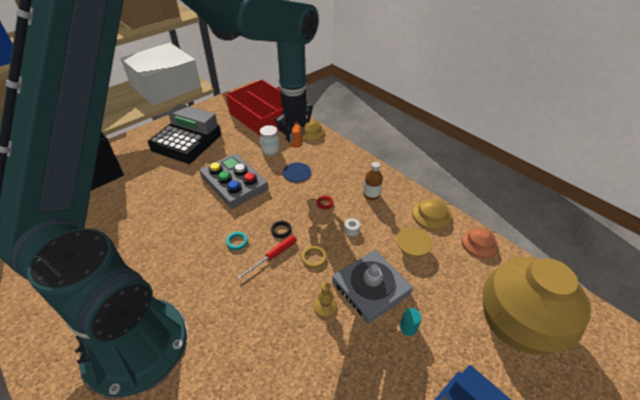

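The cap is upright above the mat, at (343,268) in scene with the mat at (337,308). The post is now visible in both views. Descending.

Call:
arm_command --deltas '[[[0,0,4],0,20],[[0,0,7],0,20],[[0,0,9.5],0,20],[[0,0,10.9],0,20],[[0,0,10.9],0,20],[[0,0,10.9],0,20]]'

```text
time_s: 6.35
ee_pos: [0.6834, 0.2181, 0.2079]
ee_rot: [[1.0, 0.005, 0.008], [0.005, -1.0, -0.001], [0.008, 0.001, -1.0]]
force: [-0.4, 0.0, -0.2]
width: 0.0405
```

Call:
arm_command --deltas '[[[0,0,0.1],0,20],[[0,0,0.2],0,20],[[0,0,0.3],0,20],[[0,0,0.4],0,20],[[0,0,0.4],0,20]]'

```text
time_s: 6.77
ee_pos: [0.6835, 0.2181, 0.2044]
ee_rot: [[1.0, 0.005, 0.008], [0.005, -1.0, -0.001], [0.008, 0.001, -1.0]]
force: [0.2, -0.8, -0.2]
width: 0.0405
```

Run:
```python
from h import *
need([.68,.217,.1976])
g=grab('side'); cv2.imwrite('pics/d6.png',cv2.resize(g['image'][100:200,240:360],None,fx=5,fy=5,interpolation=cv2.INTER_CUBIC))
print(blobs(g,'orange')[:3])
f=pickle.load(open('pics/s5.pkl','rb'));g=pickle.load(open('pics/d5.pkl','rb'))
cv2.imwrite('pics/ps.png',cv2.resize(f['image'][120:180,260:325],None,fx=9,fy=9,interpolation=cv2.INTER_CUBIC));cv2.imwrite('pics/pd.png',cv2.resize(g['image'][250:320,330:415],None,fx=8,fy=8,interpolation=cv2.INTER_CUBIC))
```

```text
t 6.77 delta cm [-0.36  0.11  0.68] turn 0.005 pos [0.6835 0.2181 0.2044] F [ 0.2  -0.78 -0.17] w 0.0405 tilt [ 0.0085 -0.001 ]
[(298.1217150760719, 162.11479944674966, 120.5, (294, 153, 9, 19))]
```

View pics/d6.png

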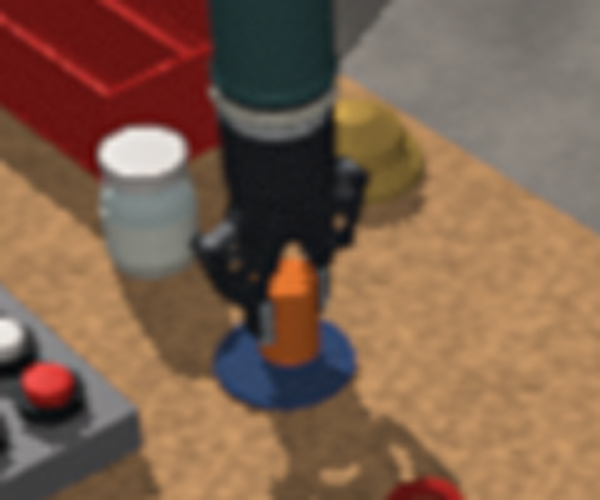

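View pics/ps.png

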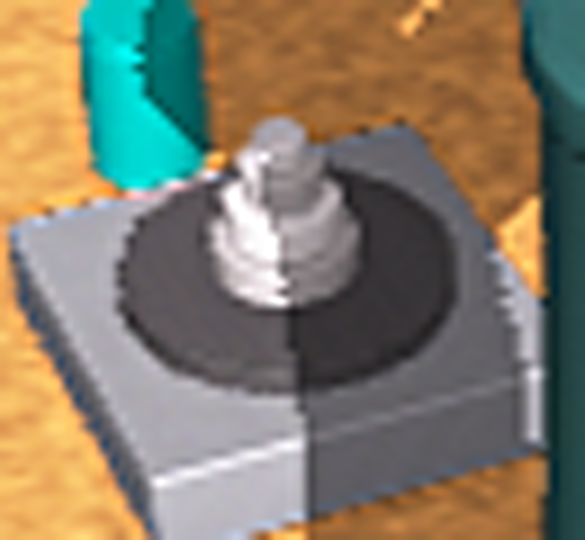

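View pics/pd.png

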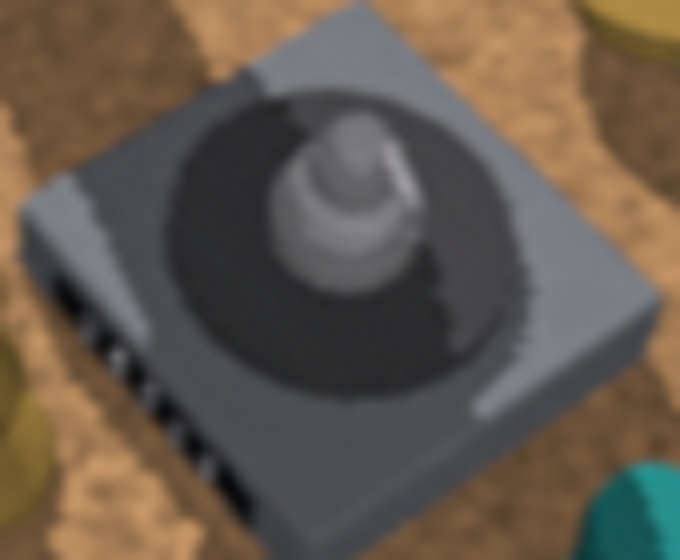

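The cap still has a few mm to go over the mat. I continue down until contact.

Call:
arm_command --deltas '[[[0,0,0.2],0,20],[[0,0,0.4],0,20],[[0,0,0.5],0,20],[[0,0,0.6],0,20],[[0,0,0.6],0,20]]'

```text
time_s: 7.23
ee_pos: [0.6834, 0.2181, 0.198]
ee_rot: [[1.0, 0.005, 0.008], [0.005, -1.0, -0.001], [0.008, 0.001, -1.0]]
force: [-0.1, 0.5, -0.4]
width: 0.0402
```

Run:
```python
from h import *
need([.68,.217,.1976])
f=pickle.load(open('pics/s5.pkl','rb'));g=pickle.load(open('pics/d5.pkl','rb'))
for n,a,b,z in [('disc',(292.1,151.2),(373.1,280.5),.046),('top',(290.9,135),(374,267.1),.098)]:
    print(n,onz(f,*a,z),onz(g,*b,z),tri(f,a,g,b))
```

```text
t 7.23 delta cm [-0.34  0.11  0.03] turn 0.005 pos [0.6834 0.2181 0.198 ] F [-0.09  0.53 -0.43] w 0.0402 tilt [ 0.0076 -0.0012]
disc [ 0.53024086 -0.25627872  0.046     ] [ 0.52280858 -0.27737716  0.046     ] [ 0.52604498 -0.27178024  0.03510748]
top [ 0.52731579 -0.26334697  0.098     ] [ 0.52381442 -0.27210018  0.098     ] [ 0.52534142 -0.26984622  0.09371352]
```

Call:
arm_command --deltas '[[[0,0,0.1],0,20],[[0,0,0.2],0,20],[[0,0,0.3],0,20],[[0,0,0.3],0,20]]'

```text
time_s: 7.57
ee_pos: [0.6835, 0.2181, 0.1976]
ee_rot: [[1.0, 0.005, 0.008], [0.005, -1.0, -0.001], [0.008, 0.001, -1.0]]
force: [-6.0, -0.5, 16.7]
width: 0.0405
```

Call:
arm_command --deltas '[[[0,0,0],0,20],[[0,0,0],0,60],[[0,0,0],0,90],[[0,0,0],0,90],[[0,0,0],0,90],[[0,0,0],0,90],[[0,0,-4],0,90],[[0,0,-8],0,90]]'

```text
time_s: 8.23
ee_pos: [0.6812, 0.2178, 0.2746]
ee_rot: [[1.0, 0.005, 0.0], [0.005, -1.0, -0.003], [0.0, 0.003, -1.0]]
force: [1.2, 0.1, 0.6]
width: 0.0767
```

Call:
arm_command --deltas '[[[0,0,-4],0,100],[[0,0,-8],0,100],[[0,0,-12],0,100],[[-2,3,-14],0,100],[[-6,6,-14],0,100],[[-10,10,-14],0,100],[[-10,10,-14],0,100]]'

```text
time_s: 8.82
ee_pos: [0.5785, 0.1158, 0.4152]
ee_rot: [[1.0, 0.005, -0.001], [0.005, -1.0, -0.004], [-0.001, 0.004, -1.0]]
force: [-0.4, 0.1, -0.3]
width: 0.0853
```

Run:
```python
from h import *
need([.4795,-.095,.30])
f=grab('scene');g=grab('side'); cv2.imwrite('pics/s7.png',f['image']); cv2.imwrite('pics/d7.png',g['image'])
pickle.dump(f,open('pics/s7.pkl','wb'));pickle.dump(g,open('pics/d7.pkl','wb'))
```

```text
t 8.82 delta cm [-9.99 20.99 11.62] turn 0.005 pos [0.5785 0.1158 0.4152] F [-0.44  0.13 -0.33] w 0.0853 tilt [-0.0014 -0.0041]
```

View pics/s7.png

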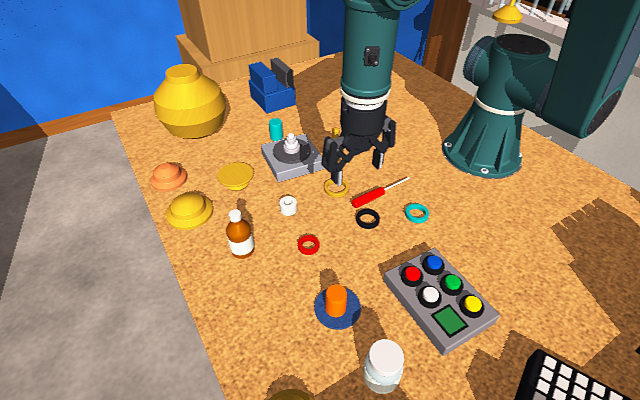

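View pics/d7.png

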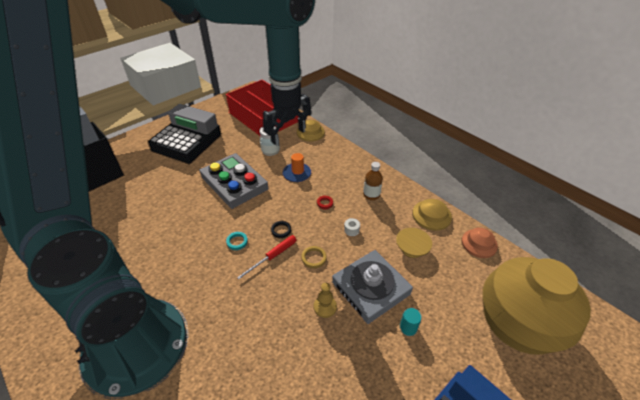

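The cap stands on the mat, at scene (336,300) and side (297,165). Next I hover over the brass collar and look with the wrist camera.

Call:
arm_command --deltas '[[[-10,21,0],-0.005,100],[[-10,21,3],0,100],[[-10,21,6],0,100],[[-10,21,9],0,100],[[-10,21,9],0,100],[[-10,21,9],0,100],[[-10,21,9],0,100],[[-10,21,9],0,100]]'

```text
time_s: 9.58
ee_pos: [0.4784, -0.0964, 0.3244]
ee_rot: [[1.0, -0.0, -0.006], [-0.0, -1.0, -0.003], [-0.006, 0.003, -1.0]]
force: [0.2, 0.2, -0.3]
width: 0.0852
```

Run:
```python
from h import *
need([.4795,-.095,.20])
f=grab('wrist'); cv2.imwrite('pics/w8.png',f['image']); pickle.dump(f,open('pics/w8.pkl','wb'))
HSV['brass2']=((17,110,50),(32,255,255))
for b in blobs(f,'brass2',100): print(np.round(b[:3],1),b[3],onz(f,b[0],b[1],.0065).round(4))
```

```text
t 9.58 delta cm [ 0.18 -0.18 12.44] turn -0.0 pos [ 0.4784 -0.0964  0.3244] F [ 0.19  0.16 -0.29] w 0.0852 tilt [-0.0055 -0.0028]
[ 325.6  182.9 3323.5] (293, 151, 66, 65) [ 0.4799 -0.0946  0.0065]
[ 618.7  284.9 3220. ] (592, 239, 48, 86) [ 0.8341 -0.2219  0.0065]
[ 532.3  312.7 3069.5] (484, 288, 89, 58) [ 0.7402 -0.2635  0.0065]
[ 255.6  303.  2957.5] (233, 264, 52, 91) [ 0.3931 -0.2502  0.0065]
```

View pics/w8.png

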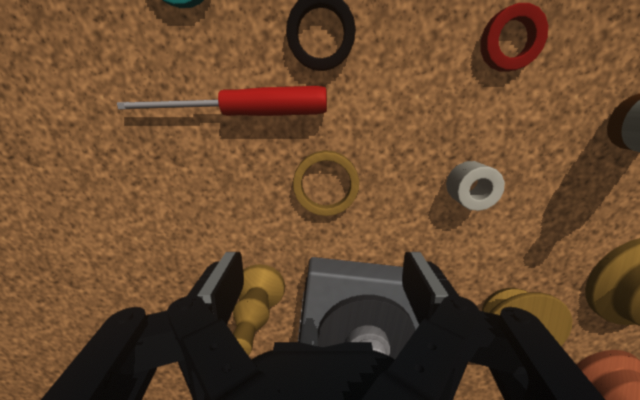

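Brass measures (325,183) → (0.480, −0.0946), agreeing with the first estimate. The black, red and white collars are also visible here. I descend to a low height and then feel for the table.

Call:
arm_command --deltas '[[[0.15,-0.18,4],0,100],[[0.15,-0.18,8],0,100],[[0.15,-0.18,12],0,100],[[0.15,-0.18,14],0,100],[[0.15,-0.18,14],0,100],[[0.15,-0.18,14],0,100],[[0.15,-0.18,14],0,100]]'

```text
time_s: 10.22
ee_pos: [0.4825, -0.0937, 0.187]
ee_rot: [[1.0, 0.002, 0.0], [0.002, -1.0, -0.004], [0.0, 0.004, -1.0]]
force: [-0.2, 0.4, -0.0]
width: 0.0852
```

Run:
```python
from h import *
need([.480,-.0946,.18])
f=grab('wrist'); cv2.imwrite('pics/w9.png',f['image']); pickle.dump(f,open('pics/w9.pkl','wb'))
f=grab('side'); cv2.imwrite('pics/d9.png',cv2.resize(f['image'][200:300,260:380],None,fx=5,fy=5))
```

```text
t 10.22 delta cm [-0.25  0.08  0.7 ] turn 0.002 pos [ 0.4825 -0.0937  0.187 ] F [-0.17  0.44 -0.  ] w 0.0852 tilt [ 0.     -0.0038]
```

View pics/w9.png

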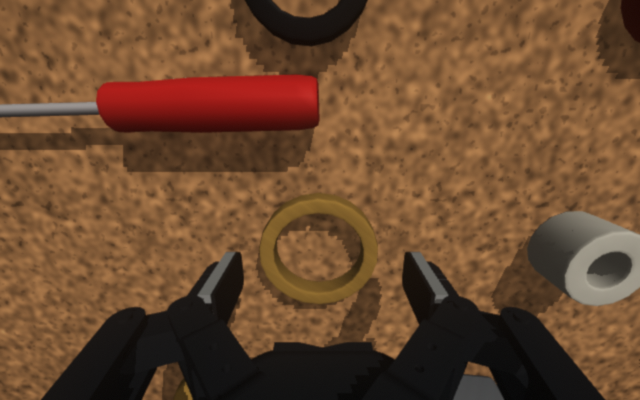

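View pics/d9.png

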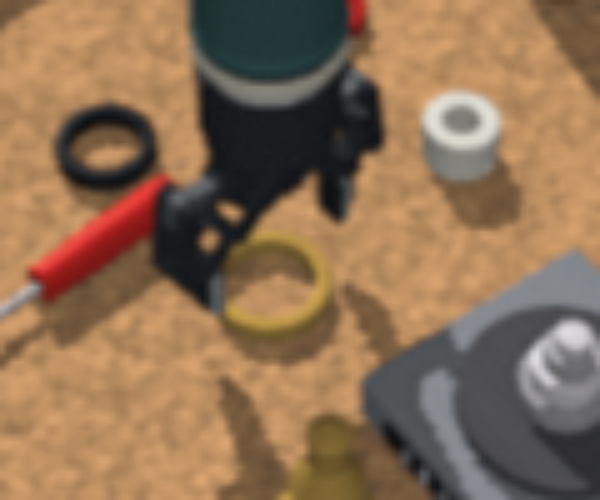

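The jaws straddle the ring, the tips are still high, and the screwdriver is clear. Lowering slowly.

Call:
arm_command --deltas '[[[-0.2,0.08,0.5],0,100],[[-0.2,0.08,1],0,100],[[-0.2,0.08,1.4],0,100],[[-0.2,0.08,1.4],0,100],[[-0.2,0.08,1.4],0,100]]'

```text
time_s: 10.73
ee_pos: [0.48, -0.095, 0.1733]
ee_rot: [[1.0, 0.001, 0.0], [0.001, -1.0, -0.004], [0.0, 0.004, -1.0]]
force: [0.1, 0.5, -0.3]
width: 0.0851
```

Call:
arm_command --deltas '[[[0,0,0.2],0,100],[[0,0,0.4],0,100],[[0,0,0.5],0,100],[[0,0,0.5],0,100]]'

```text
time_s: 11.07
ee_pos: [0.4799, -0.095, 0.168]
ee_rot: [[1.0, 0.001, -0.0], [0.001, -1.0, -0.004], [-0.0, 0.004, -1.0]]
force: [-0.3, 1.0, 0.2]
width: 0.0853
```

Call:
arm_command --deltas '[[[0,0,0.1],0,85],[[0,0,0.1],0,75],[[0,0,0.1],0,65],[[0,0,0.1],0,65],[[0,0,0.1],0,65],[[0,0,0.1],0,65],[[0,0,0.1],0,65]]' --grip_force 30

```text
time_s: 11.65
ee_pos: [0.4799, -0.095, 0.1673]
ee_rot: [[1.0, 0.0, 0.0], [0.0, -1.0, -0.004], [0.0, 0.004, -1.0]]
force: [-0.4, -0.5, 5.5]
width: 0.0691
```

Run:
```python
from h import *
need([.480,-.0946,.18])
f=grab('wrist'); cv2.imwrite('pics/w10.png',f['image']); pickle.dump(f,open('pics/w10.pkl','wb'))
```

```text
t 11.65 delta cm [ 0.01 -0.03 -1.27] turn 0.0 pos [ 0.4799 -0.095   0.1673] F [-0.42 -0.5   5.54] w 0.0691 tilt [ 0.0002 -0.0039]
```

View pics/w10.png

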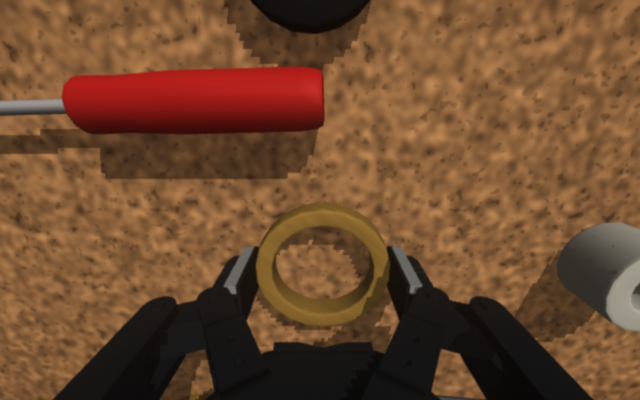

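Ring held: width 69 mm, centre at about (322,265) between the pads. Lift and carry it to above the post.

Call:
arm_command --deltas '[[[0,0,-2],0,65],[[0,0,-5],0,65],[[0,0,-9],0,65],[[0,0,-13],0,65],[[0,0,-13.5],0,65],[[0,0,-13.5],0,65]]' --grip_force 40

```text
time_s: 12.2
ee_pos: [0.481, -0.0948, 0.3048]
ee_rot: [[1.0, 0.001, 0.006], [0.001, -1.0, -0.006], [0.006, 0.006, -1.0]]
force: [0.7, -0.2, -2.1]
width: 0.0683
```

Call:
arm_command --deltas '[[[4.7,9,0],0,65],[[4.7,9,0],0,65],[[4.7,9,0],0,65],[[4.7,9,0],0,65],[[4.7,9,0],0,65]]'

```text
time_s: 12.62
ee_pos: [0.5276, -0.1854, 0.3033]
ee_rot: [[1.0, -0.001, 0.003], [-0.001, -1.0, -0.004], [0.003, 0.004, -1.0]]
force: [-0.2, 0.5, -2.6]
width: 0.0683
```

Run:
```python
from h import *
need([.527,-.269,.30])
f=grab('wrist'); cv2.imwrite('pics/w11.png',f['image']); pickle.dump(f,open('pics/w11.pkl','wb'))
```

```text
t 12.62 delta cm [-0.05  8.36  0.37] turn -0.001 pos [ 0.5276 -0.1854  0.3033] F [-0.17  0.49 -2.64] w 0.0683 tilt [ 0.0029 -0.0043]
```

View pics/w11.png

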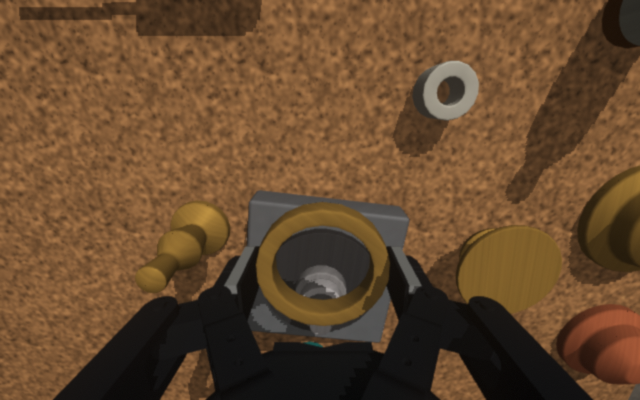

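Call:
arm_command --deltas '[[[0,4,0],0,65],[[0,8.35,0],0,65],[[0,8.35,0],0,65],[[0,8.35,0],0,65],[[0,8.35,0],0,65]]'

```text
time_s: 13.08
ee_pos: [0.5258, -0.2666, 0.3024]
ee_rot: [[1.0, -0.001, -0.001], [-0.001, -1.0, -0.001], [-0.001, 0.001, -1.0]]
force: [-0.5, 0.2, -2.4]
width: 0.0685
```

Run:
```python
from h import *
need([.527,-.269,.30])
f=grab('wrist'); cv2.imwrite('pics/w12.png',cv2.resize(f['image'][110:350,220:420],None,fx=2.5*1.5,fy=2.5,interpolation=cv2.INTER_CUBIC)) if 0 else cv2.imwrite('pics/w12.png',cv2.resize(f['image'][110:330,230:415],None,fx=2.7,fy=2.7,interpolation=cv2.INTER_CUBIC)); pickle.dump(f,open('pics/w12.pkl','wb'))
for z in(.046,.060,.074,.088,.098): print(z,proj(f,[.527,-.269,z]).round(1))
o=env.get_obs(); p=o['ee_pos']; print('ring exp',proj(f,p+o['ee_rot']@[0,0,.1673-.013]))
```

```text
t 13.08 delta cm [0.12 0.24 0.24] turn -0.001 pos [ 0.5258 -0.2666  0.3024] F [-0.52  0.22 -2.39] w 0.0685 tilt [-0.0009 -0.0011]
0.046 [324.2 207.6]
0.06 [324.3 213.7]
0.074 [324.4 220.5]
0.088 [324.5 228.2]
0.098 [324.6 234.4]
ring exp [322.99691289 273.336046  ]
```

View pics/w12.png

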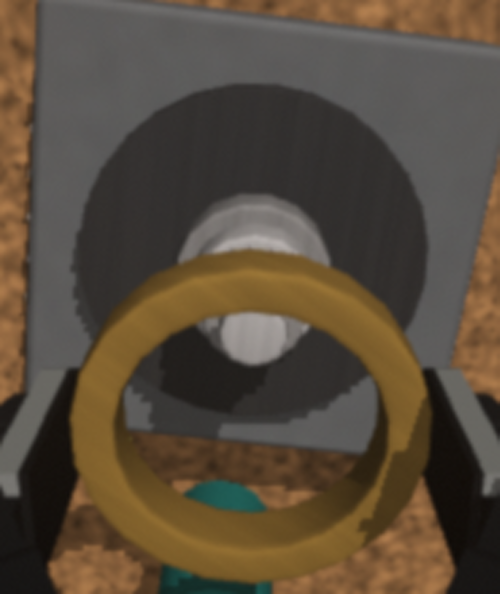

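```bash
cat >> h.py <<'E'
def cfit(W):
    A=np.c_[2*W,np.ones(len(W))]; s=np.linalg.lstsq(A,(W**2).sum(1),rcond=None)[0]; return s[:2].round(4),round(float(np.sqrt(s[2]+s[0]**2+s[1]**2)),4)
E
python3 - <<'E'
from h import *
f=pickle.load(open('pics/w12.pkl','rb'))
HSV['brass2']=((15,90,35),(32,255,255))
m=mask(f,'brass2'); m[:195]=0;m[340:]=0;m[:,:250]=0;m[:,:255]=0;m[:,395:]=0
cs,_=cv2.findContours(m,cv2.RETR_EXTERNAL,cv2.CHAIN_APPROX_NONE); k=max(cs,key=cv2.contourArea); print(cv2.boundingRect(k)); k=cv2.convexHull(k)[:,0]
zt=.3024-.1673+.013
low=k[k[:,1]>268]; print('ring top low',cfit(np.array([onz(f,u,v,zt)[:2] for u,v in low])))
up=k[k[:,1]<240]; print('ring bottom up',cfit(np.array([onz(f,u,v,zt-.013)[:2] for u,v in up])))
im=cv2.GaussianBlur(f['image'],(0,0),.8); hsv=cv2.cvtColor(im,cv2.COLOR_BGR2HSV)
V=hsv[...,2].astype(int)
# post: bright grey inside bore and above ring
for r in range(222,250,2): print(r,V[r,300:350].tolist())
E
```

```text
(255, 202, 135, 129)
ring top low (array([ 0.5248, -0.2698]), 0.034)
ring bottom up (array([ 0.5256, -0.2673]), 0.0353)
222 [131, 131, 130, 129, 128, 128, 128, 128, 129, 129, 130, 131, 131, 132, 132, 131, 129, 128, 126, 125, 125, 124, 123, 122, 122, 121, 121, 121, 121, 121, 122, 123, 123, 124, 125, 125, 126, 127, 128, 129, 129, 130, 129, 129, 128, 128, 128, 129, 129, 130]
224 [130, 129, 128, 128, 127, 126, 125, 125, 124, 124, 124, 124, 124, 124, 125, 126, 126, 125, 124, 122, 121, 120, 120, 120, 119, 118, 117, 117, 117, 116, 116, 117, 117, 118, 119, 119, 120, 121, 123, 124, 125, 126, 127, 128, 128, 128, 128, 127, 127, 127]
226 [129, 128, 126, 124, 121, 119, 117, 117, 117, 116, 113, 109, 108, 114, 125, 134, 139, 141, 143, 144, 145, 147, 148, 149, 148, 146, 144, 141, 137, 133, 131, 130, 128, 124, 118, 115, 114, 113, 114, 115, 117, 119, 122, 124, 125, 126, 127, 127, 127, 126]
228 [120, 117, 114, 111, 107, 105, 110, 117, 120, 118, 108, 95, 100, 122, 144, 155, 160, 161, 160, 159, 158, 160, 161, 162, 163, 163, 164, 164, 162, 160, 159, 161, 162, 158, 146, 132, 124, 121, 119, 116, 114, 114, 1
[... 1585 characters left out ...]
5, 114, 99, 79, 61, 53, 50, 49, 50, 50, 50, 50, 50, 50, 50, 50, 50, 50, 50, 50]
244 [34, 34, 34, 34, 33, 33, 34, 34, 34, 34, 34, 34, 34, 35, 37, 42, 49, 57, 67, 80, 93, 103, 111, 114, 114, 111, 102, 93, 86, 77, 68, 60, 54, 49, 48, 48, 49, 50, 50, 50, 50, 50, 50, 50, 49, 49, 50, 50, 50, 49]
246 [33, 33, 34, 34, 33, 33, 34, 34, 34, 34, 34, 34, 34, 35, 35, 35, 35, 35, 36, 38, 41, 44, 46, 47, 47, 46, 43, 41, 42, 46, 49, 50, 50, 49, 49, 49, 50, 50, 50, 50, 50, 50, 50, 50, 49, 49, 49, 50, 50, 49]
248 [34, 33, 33, 34, 34, 33, 33, 33, 33, 34, 34, 34, 34, 34, 34, 35, 35, 35, 34, 34, 34, 34, 34, 35, 35, 34, 35, 37, 41, 46, 49, 49, 49, 49, 49, 50, 50, 50, 50, 50, 49, 49, 50, 50, 50, 50, 50, 50, 50, 50]
```

Ring centre ≈ tool + (−0.5, −1.5) mm, and the post ≈ (0.5267, −0.269) from wrist and cap data. Lower to just above the 48 mm step.

Call:
arm_command --deltas '[[[0.14,0.1,2],0,65],[[0.14,0.1,4],0,65],[[0.14,0.1,6],0,65],[[0.14,0.1,6.8],0,65],[[0.14,0.1,6.8],0,65],[[0.14,0.1,6.8],0,65]]'

```text
time_s: 13.63
ee_pos: [0.5272, -0.2662, 0.2345]
ee_rot: [[1.0, 0.001, -0.002], [0.001, -1.0, -0.0], [-0.002, 0.0, -1.0]]
force: [0.3, -0.8, -1.0]
width: 0.0685
```

Run:
```python
from h import *
need([.5272,-.2675,.2133])
f=grab('wrist'); cv2.imwrite('pics/w13.png',cv2.resize(f['image'][150:350,230:415],None,fx=3,fy=3,interpolation=cv2.INTER_CUBIC)); pickle.dump(f,open('pics/w13.pkl','wb'))
for z in(.046,.060,.074,.088,.098): print(z,((proj(f,[.5267,-.269,z])-[230,150])*3).round(1))
```

```text
t 13.63 delta cm [0.   0.13 2.12] turn 0.001 pos [ 0.5272 -0.2662  0.2345] F [ 0.31 -0.8  -0.97] w 0.0685 tilt [-0.0018 -0.0003]
0.046 [277.3 289.3]
0.06 [277.1 324.1]
0.074 [277. 365.]
0.088 [276.8 413.8]
0.098 [276.7 454.9]
```

View pics/w13.png

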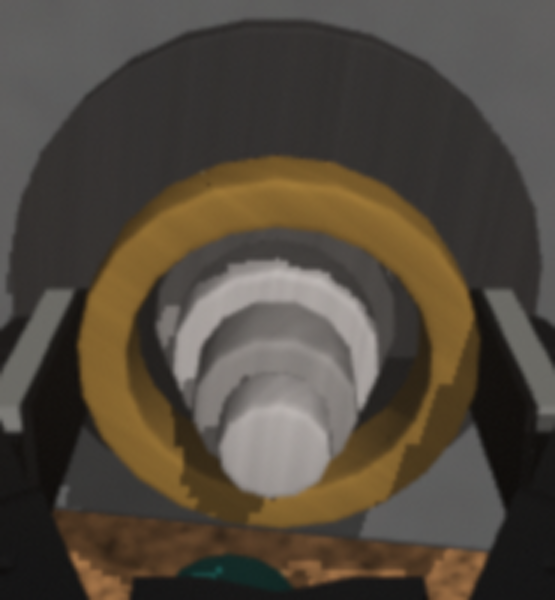

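Run:
```python
from h import *
f=pickle.load(open('pics/w13.pkl','rb'))
pj=lambda X:((proj(f,X)-[230,150])*3).round(1)
for y in(-.266,-.269):
  print(y,'toplow',pj([.5267,y-.0085,.0975]),'disc far',pj([.5267,y+.056,.046]),'topL,R',pj([.5267-.009,y,.096]),pj([.5267+.009,y,.096]),'step38 near',pj([.5267,y+.019,.072]),'48',pj([.5267,y+.024,.058]))
zt=.2345-.1673
for y in (-.2662,-.268): print('ring',y,'outer low',pj([.527,y-.035,zt+.013]),'outer up',pj([.527,y+.035,zt]),pj([.527,y+.026,zt+.013]),'L/R',pj([.527-.035,y,zt+.013]),pj([.527+.035,y,zt+.013]))
```

```text
-0.266 toplow [276.6 482.1] disc far [277.8  10.7] topL,R [218.2 429.8] [335.3 430.1] step38 near [277.2 249. ] 48 [277.4 192. ]
-0.269 toplow [276.6 497.7] disc far [277.8  26.4] topL,R [218.6 446. ] [334.9 446.3] step38 near [277.2 264.6] 48 [277.4 206.7]
ring -0.2662 outer low [278.3 534.3] outer up [279.2 154. ] [279.1 233.2] L/R [ 74.7 371.1] [482.7 372. ]
ring -0.268 outer low [278.2 542. ] outer up [279.1 163.7] [279.  243.3] L/R [ 75.5 380. ] [481.9 381. ]
```

Call:
arm_command --deltas '[[[-0.05,0.18,0.2],0,65],[[-0.05,0.18,0.5],0,65],[[-0.05,0.18,0.8],0,65],[[-0.05,0.18,1.0],0,65],[[-0.05,0.18,1.0],0,65]]'

```text
time_s: 14.1
ee_pos: [0.5269, -0.2685, 0.2249]
ee_rot: [[1.0, 0.001, -0.001], [0.001, -1.0, -0.001], [-0.001, 0.001, -1.0]]
force: [-0.2, 0.2, -1.7]
width: 0.0682
```

Call:
arm_command --deltas '[[[0,0,0.2],0,65],[[0,0,0.4],0,65],[[0,0,0.6],0,65],[[0,0,0.8],0,65],[[0,0,0.9],0,65],[[0,0,0.9],0,65]]'

```text
time_s: 14.6
ee_pos: [0.5268, -0.2684, 0.2156]
ee_rot: [[1.0, 0.001, -0.001], [0.001, -1.0, -0.001], [-0.001, 0.001, -1.0]]
force: [0.2, 0.3, -3.1]
width: 0.0685
```

Call:
arm_command --deltas '[[[0,0,0.1],0,65],[[0,0,0.2],0,65],[[0,0,0.2],0,65]]'

```text
time_s: 14.85
ee_pos: [0.5268, -0.2684, 0.2137]
ee_rot: [[1.0, 0.001, -0.001], [0.001, -1.0, -0.001], [-0.001, 0.001, -1.0]]
force: [0.6, 0.6, -0.7]
width: 0.068
```

Call:
arm_command --deltas '[[[0,0,0],0,85],[[0,0,0],0,98],[[0,0,0],0,98],[[0,0,0],0,98],[[0,0,0],0,98],[[0,0,-3],0,98],[[0,0,-7],0,98],[[0,0,-10],0,98]]'

```text
time_s: 15.52
ee_pos: [0.527, -0.2684, 0.3153]
ee_rot: [[1.0, 0.001, -0.001], [0.001, -1.0, -0.001], [-0.001, 0.001, -1.0]]
force: [0.1, -0.5, 0.8]
width: 0.0835
```

Call:
arm_command --deltas '[[[0,-4,-1],0,100],[[0,-8,-1],0,100],[[0,-12,-1],0,100],[[0,-12,-1],0,100],[[0,-12,-1],0,100]]'

```text
time_s: 15.93
ee_pos: [0.5265, -0.1463, 0.3254]
ee_rot: [[1.0, 0.004, -0.002], [0.004, -1.0, -0.001], [-0.002, 0.001, -1.0]]
force: [0.1, 0.0, 0.1]
width: 0.0854
```

Run:
```python
from h import *
need([.475,.044,.3244])
f=grab('scene');g=grab('side')
cv2.imwrite('pics/s14.png',cv2.resize(f['image'][110:260,240:440],None,fx=4,fy=4,interpolation=cv2.INTER_CUBIC));cv2.imwrite('pics/d14.png',cv2.resize(g['image'][190:330,210:420],None,fx=3.8,fy=3.8,interpolation=cv2.INTER_CUBIC))
```

```text
t 15.93 delta cm [ -5.07 -19.05   0.1 ] turn 0.004 pos [ 0.5265 -0.1463  0.3254] F [0.07 0.03 0.05] w 0.0854 tilt [-0.0015 -0.0005]
```

View pics/s14.png

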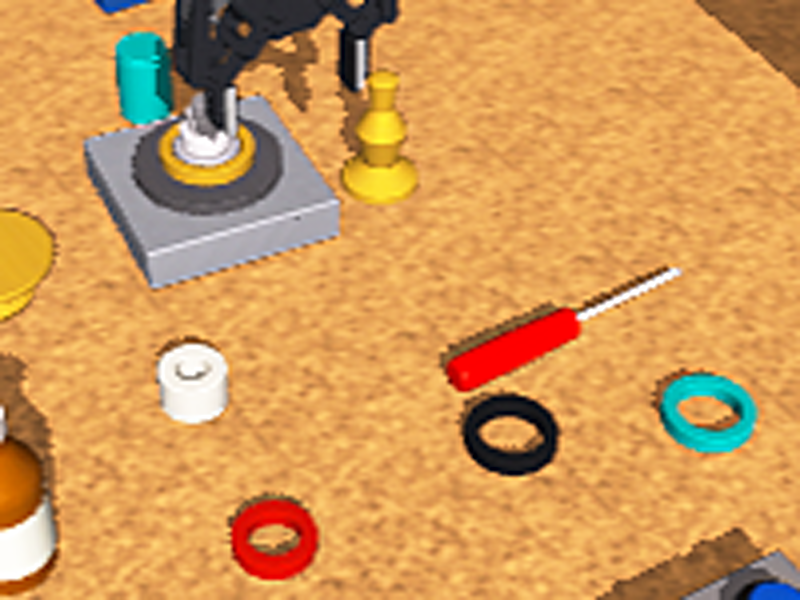

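View pics/d14.png

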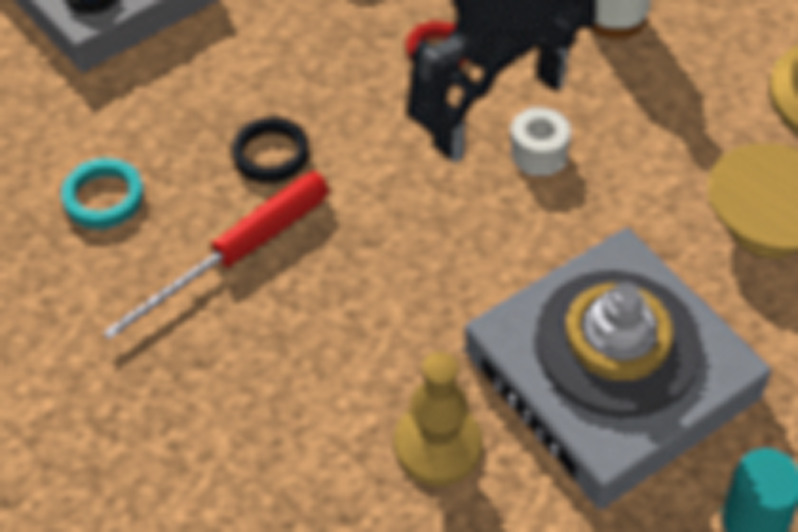

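Brass lies flat on the disc at the post base in both views. Next I hover over the black collar.

Call:
arm_command --deltas '[[[-5.1,-19,0],0,100],[[-5.1,-19,0],0,100],[[-5.1,-19,0],0,100],[[-5.1,-19,0],0,100],[[-5.1,-19,0],0,100],[[-5.1,-19,0],0,100],[[-5.1,-19,0],0,100],[[-5.1,-19,0],0,100]]'

```text
time_s: 16.7
ee_pos: [0.4767, 0.0402, 0.3252]
ee_rot: [[1.0, 0.001, 0.0], [0.001, -1.0, -0.002], [0.0, 0.002, -1.0]]
force: [0.1, 0.0, 0.7]
width: 0.0856
```

Run:
```python
from h import *
need([.475,.044,.19])
f=grab('wrist'); cv2.imwrite('pics/w15.png',f['image']); pickle.dump(f,open('pics/w15.pkl','wb'))
HSV['black']=((0,0,0),(180,255,45))
for b in blobs(f,'black',100): print(np.round(b[:3],1),b[3],onz(f,b[0],b[1],.0065).round(4))
```

```text
t 16.7 delta cm [-0.18 -0.41 13.52] turn 0.001 pos [0.4767 0.0402 0.3252] F [0.09 0.01 0.65] w 0.0856 tilt [ 0.0003 -0.0022]
[  323.5   337.  60347. ] (42, 252, 563, 148) [ 0.4785 -0.1676  0.0065]
[ 540.8   21.6 3996. ] (494, 0, 112, 54) [0.6724 0.1925 0.0065]
[ 320.5  179.  2513. ] (292, 151, 58, 57) [0.4746 0.0463 0.0065]
[629.9 278.1 677.5] (617, 258, 23, 43) [ 0.8483 -0.0768  0.0065]
[  4.6 245.1 577. ] (0, 206, 12, 75) [ 0.11   -0.033   0.0065]
[576.2 245.2 419. ] (567, 230, 20, 34) [ 0.7703 -0.0323  0.0065]
[181.5 118.  125.5] (176, 108, 15, 22) [0.3368 0.1087 0.0065]
```

View pics/w15.png

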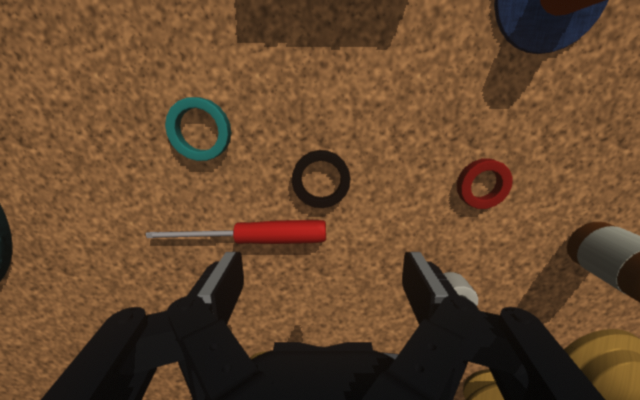

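Black is at (320.5,179) → (0.4746, 0.0463), with the screwdriver at (280,232) clear of the jaw strip. Descend.

Call:
arm_command --deltas '[[[-0.2,-0.6,4],0,100],[[-0.2,-0.6,8],0,100],[[-0.2,-0.6,12],0,100],[[-0.2,-0.6,13.5],0,100],[[-0.2,-0.6,13.5],0,100],[[-0.2,-0.6,13.5],0,100]]'

```text
time_s: 17.25
ee_pos: [0.4753, 0.0443, 0.1895]
ee_rot: [[1.0, -0.002, -0.002], [-0.002, -1.0, -0.002], [-0.002, 0.002, -1.0]]
force: [0.0, 0.5, 0.7]
width: 0.0852
```

Run:
```python
from h import *
need([.4746,.0463,.167])
f=grab('wrist'); cv2.imwrite('pics/w16.png',f['image']); pickle.dump(f,open('pics/w16.pkl','wb'))
HSV['black']=((0,0,0),(180,255,45))
m=mask(f,'black')
```

```text
t 17.25 delta cm [-0.07 -0.21  2.25] turn -0.002 pos [0.4753 0.0443 0.1895] F [0.05 0.49 0.75] w 0.0852 tilt [-0.0016 -0.0022]
```

View pics/w16.png

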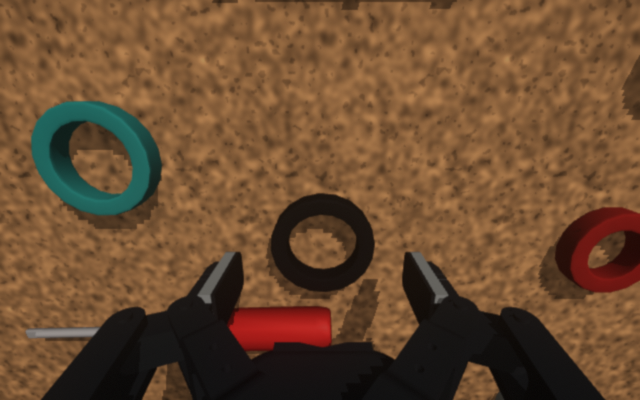

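Call:
arm_command --deltas '[[[-0.05,-0.2,0.7],0,100],[[-0.05,-0.2,1.4],0,100],[[-0.05,-0.2,1.95],0,100],[[-0.05,-0.2,1.95],0,100],[[-0.05,-0.2,1.95],0,100],[[-0.05,-0.2,1.95],0,100]]'

```text
time_s: 17.8
ee_pos: [0.4754, 0.0465, 0.1712]
ee_rot: [[1.0, -0.001, 0.001], [-0.001, -1.0, -0.002], [0.001, 0.002, -1.0]]
force: [0.1, 0.1, 0.1]
width: 0.0853
```

Call:
arm_command --deltas '[[[0,0,0],0,75],[[0,0,0],0,60],[[0,0,0],0,55],[[0,0,0],0,55],[[0,0,0],0,55],[[0,0,0],0,55],[[0,0,0],0,55]]' --grip_force 30

```text
time_s: 18.38
ee_pos: [0.4754, 0.0466, 0.1718]
ee_rot: [[1.0, -0.001, 0.002], [-0.001, -1.0, -0.002], [0.002, 0.002, -1.0]]
force: [-1.1, -0.0, 6.4]
width: 0.0598
```

Run:
```python
from h import *
need([.4746,.0463,.167])
f=grab('wrist'); cv2.imwrite('pics/w17.png',f['image']); pickle.dump(f,open('pics/w17.pkl','wb'))
```

```text
t 18.38 delta cm [-0.08  0.03  0.48] turn -0.001 pos [0.4754 0.0466 0.1718] F [-1.14 -0.04  6.44] w 0.0598 tilt [ 0.0015 -0.0023]
```

View pics/w17.png

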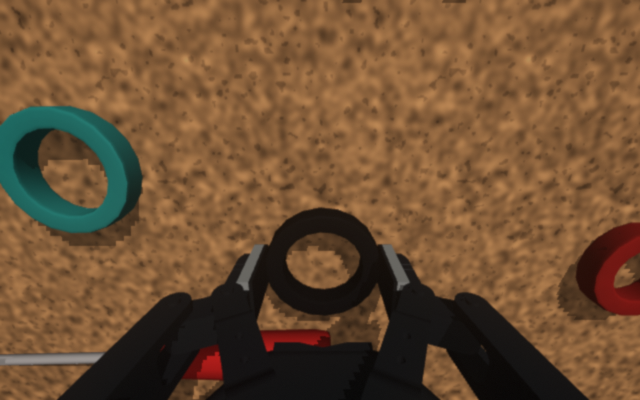

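Call:
arm_command --deltas '[[[0,0,-1],0,55],[[0,0,-4],0,55],[[0,0,-8],0,55],[[0,0,-12],0,55],[[0,0,-14],0,55],[[0,4,-14],0,55],[[0,8,-14],0,55],[[0,12,-14],0,55]]' --grip_force 40

```text
time_s: 19.1
ee_pos: [0.4749, -0.0736, 0.313]
ee_rot: [[1.0, 0.002, 0.003], [0.002, -1.0, -0.003], [0.003, 0.003, -1.0]]
force: [0.6, 0.1, -1.6]
width: 0.0591
```

Run:
```python
from h import *
need([.5269,-.268,.3118])
```

```text
t 19.1 delta cm [ 5.17 19.45  0.19] turn 0.002 pos [ 0.4749 -0.0736  0.313 ] F [ 0.6   0.07 -1.62] w 0.0591 tilt [ 0.0032 -0.0028]
```

Call:
arm_command --deltas '[[[5.2,19.45,0],0,55],[[5.2,19.45,0],0,55],[[5.2,19.45,0],0,55],[[5.2,19.45,0],0,55],[[5.2,19.45,0],0,55],[[5.2,19.45,0],0,55],[[5.2,19.45,0],0,55],[[5.2,19.45,3],0,55]]'

```text
time_s: 19.77
ee_pos: [0.529, -0.2692, 0.2877]
ee_rot: [[1.0, 0.001, 0.01], [0.001, -1.0, -0.007], [0.01, 0.007, -1.0]]
force: [1.4, -0.5, -1.7]
width: 0.0595
```

Call:
arm_command --deltas '[[[0,0,0],0,55],[[0,0,1],0,55],[[0,0,2],0,55],[[0,0,2.6],0,55],[[0,0,2.6],0,55],[[0,0,2.6],0,55]]'

```text
time_s: 20.27
ee_pos: [0.5292, -0.269, 0.2616]
ee_rot: [[1.0, 0.001, 0.01], [0.001, -1.0, -0.007], [0.01, 0.007, -1.0]]
force: [-0.0, 0.4, -1.9]
width: 0.0591
```

Run:
```python
from h import *
need([.5269,-.268,.250])
f=grab('wrist'); cv2.imwrite('pics/w18.png',cv2.resize(f['image'][150:350,230:415],None,fx=3,fy=3,interpolation=cv2.INTER_CUBIC)); pickle.dump(f,open('pics/w18.pkl','wb'))
```

```text
t 20.27 delta cm [-0.24 -0.11  1.16] turn 0.001 pos [ 0.5292 -0.269   0.2616] F [-0.03  0.43 -1.93] w 0.0591 tilt [ 0.0098 -0.0067]
```

View pics/w18.png

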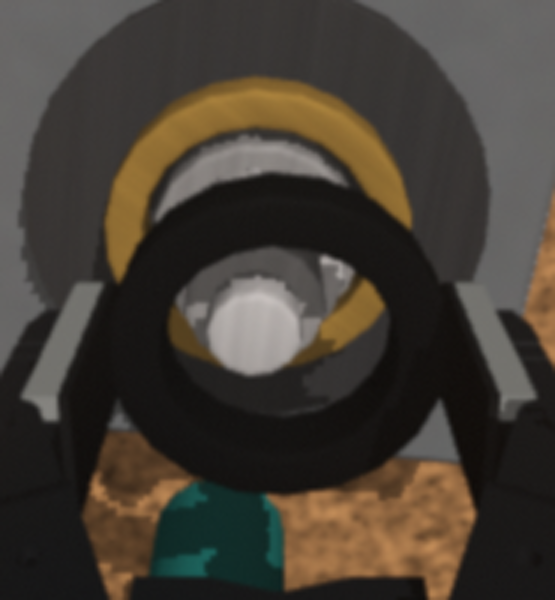

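The ring sits to the right of the post in this view (post top at x 254, ring centre at x 276), because the tool is tilted 0.6°. I correct sideways for that.

Call:
arm_command --deltas '[[[-0.42,-0.15,0],0,55],[[-0.42,-0.15,0],0,55],[[-0.42,-0.15,0],0,55],[[-0.42,-0.15,0],0,55]]'

```text
time_s: 20.65
ee_pos: [0.5252, -0.2678, 0.2623]
ee_rot: [[1.0, 0.001, 0.011], [0.001, -1.0, -0.008], [0.011, 0.008, -1.0]]
force: [-0.9, 0.1, -2.3]
width: 0.0594
```

Call:
arm_command --deltas '[[[0,0,0.3],0,55],[[0,0,0.6],0,55],[[0,0,0.8],0,55],[[0,0,0.8],0,55],[[0,0,0.8],0,55]]'

```text
time_s: 21.07
ee_pos: [0.5252, -0.2678, 0.254]
ee_rot: [[1.0, 0.001, 0.011], [0.001, -1.0, -0.007], [0.011, 0.007, -1.0]]
force: [-0.3, 0.2, -2.2]
width: 0.0592
```

Run:
```python
from h import *
need([.5269,-.268,.250])
o=env.get_obs();c=o['ee_pos']+o['ee_rot'][:,2]*.165;print('ring c',c)
f=grab('wrist'); cv2.imwrite('pics/w19.png',cv2.resize(f['image'][150:350,230:415],None,fx=3,fy=3,interpolation=cv2.INTER_CUBIC)); pickle.dump(f,open('pics/w19.pkl','wb'))
pj=lambda X:((proj(f,X)-[230,150])*3).round(1)
y=-.2685
print('toplow',pj([.5265,y-.0085,.0975]),'topL,R',pj([.5265-.009,y,.096]),pj([.5265+.009,y,.096]))
R=o['ee_rot']; zt=.1718-.013
p=o['ee_pos']
for n,v in dict(outlow=[0,.031,zt],outup=[0,-.031,zt+.013],innerup=[0,-.021,zt],innerlow=[0,.021,zt],L=[-.031,0,zt],Rr=[.031,0,zt],iL=[-.021,0,zt],iR=[.021,0,zt]).items(): print(n,pj(p+R@v))
```

```text
t 21.07 delta cm [0.16 0.01 0.4 ] turn 0.001 pos [ 0.5252 -0.2678  0.254 ] F [-0.35  0.17 -2.17] w 0.0592 tilt [ 0.0106 -0.0072]
ring c [ 0.52695442 -0.26902589  0.08896872]
toplow [276.1 403.3] topL,R [224.7 357.4] [327.3 357. ]
outlow [278.  499.2]
outup [278.3 166.7]
innerup [278.3 249.1]
innerlow [278.1 455.3]
L [102.7 356.8]
Rr [453.6 356.9]
iL [159.3 356.8]
iR [397.  356.9]
```

View pics/w19.png

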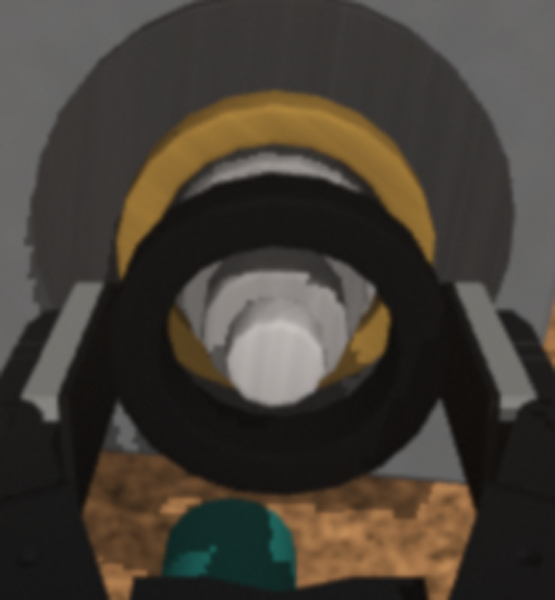

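Centred to about half a mm. Lower.

Call:
arm_command --deltas '[[[-0.02,-0.03,0.4],0,55],[[-0.02,-0.03,0.7],0,55],[[-0.03,-0.03,1.0],0,55],[[-0.03,-0.03,1.2],0,55],[[-0.03,-0.03,1.4],0,55],[[-0.03,-0.03,1.4],0,55]]'

```text
time_s: 21.62
ee_pos: [0.525, -0.2676, 0.2396]
ee_rot: [[1.0, 0.001, 0.01], [0.001, -1.0, -0.007], [0.01, 0.007, -1.0]]
force: [-0.6, -0.1, -1.0]
width: 0.0596
```

Call:
arm_command --deltas '[[[0,0,0.2],0,55],[[0,0,0.4],0,55],[[0,0,0.6],0,55],[[0,0,0.7],0,55],[[0,0,0.7],0,55]]'

```text
time_s: 22.03
ee_pos: [0.525, -0.2676, 0.2324]
ee_rot: [[1.0, 0.001, 0.01], [0.001, -1.0, -0.007], [0.01, 0.007, -1.0]]
force: [0.2, 0.5, -1.9]
width: 0.059
```

Call:
arm_command --deltas '[[[0,0,0],0,70],[[0,0,0],0,85],[[0,0,0],0,90],[[0,0,0],0,90],[[0,0,0],0,90],[[0,0,-3],0,90],[[0,0,-7],0,90],[[0,0,-10],0,90]]'

```text
time_s: 22.7
ee_pos: [0.524, -0.267, 0.3342]
ee_rot: [[1.0, 0.001, 0.01], [0.001, -1.0, -0.007], [0.01, 0.007, -1.0]]
force: [1.9, -1.0, -0.1]
width: 0.0767
```

Call:
arm_command --deltas '[[[0,0,0],0,100],[[3,-4,0],0,100],[[5,-8,0],0,100],[[8,-12,0],0,100],[[8,-16,0],0,100],[[8,-16,0],0,100],[[8,-16,0],0,100]]'

```text
time_s: 23.28
ee_pos: [0.6043, -0.103, 0.3334]
ee_rot: [[1.0, 0.005, 0.01], [0.005, -1.0, -0.005], [0.01, 0.005, -1.0]]
force: [-0.2, -0.6, 0.0]
width: 0.0853
```

Run:
```python
from h import *
need([.650,.041,.325])
f=grab('scene');g=grab('side')
cv2.imwrite('pics/s20.png',cv2.resize(f['image'][110:260,240:440],None,fx=4,fy=4,interpolation=cv2.INTER_CUBIC));cv2.imwrite('pics/d20.png',cv2.resize(g['image'][190:330,210:420],None,fx=3.8,fy=3.8,interpolation=cv2.INTER_CUBIC))
```

```text
t 23.28 delta cm [  4.63 -14.38   0.81] turn 0.005 pos [ 0.6043 -0.103   0.3334] F [-0.18 -0.61  0.04] w 0.0853 tilt [ 0.0097 -0.0053]
```

View pics/s20.png

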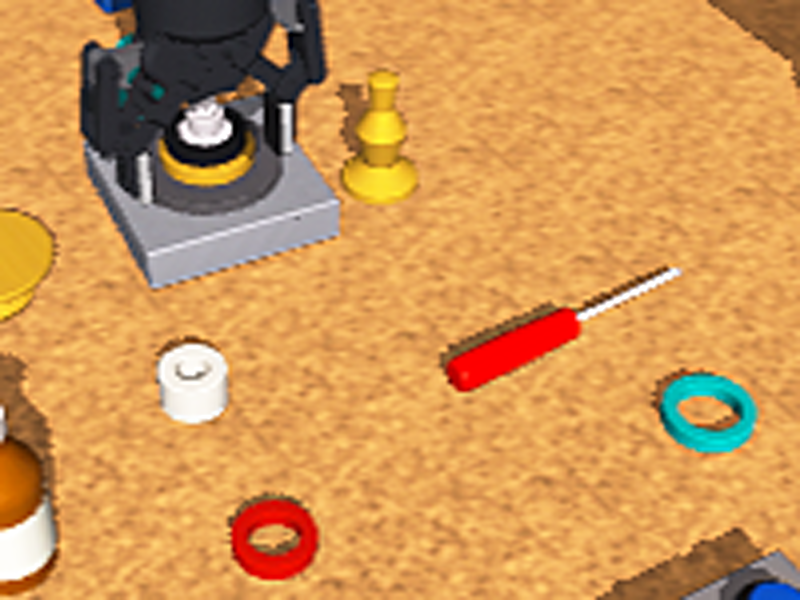

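View pics/d20.png

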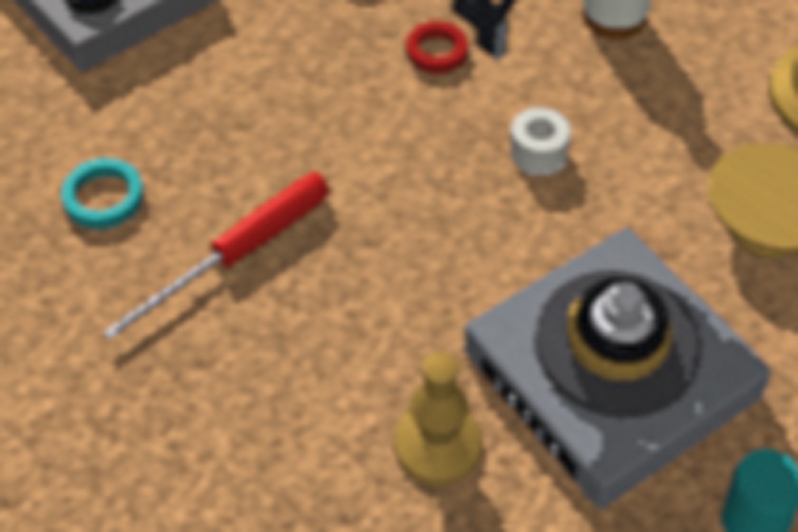

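Black is seated flat above brass. Now red.

Call:
arm_command --deltas '[[[4.6,-14.4,0.8],0,100],[[4.6,-14.4,0.8],0,100],[[4.6,-14.4,0.8],0,100],[[4.6,-14.4,0.8],0,100],[[4.6,-14.4,0.8],0,100],[[4.6,-14.4,0.8],0,100],[[4.6,-14.4,0.8],0,100]]'

```text
time_s: 23.97
ee_pos: [0.6493, 0.0361, 0.3248]
ee_rot: [[1.0, 0.002, 0.009], [0.002, -1.0, -0.008], [0.009, 0.008, -1.0]]
force: [-1.2, -0.1, 0.8]
width: 0.0851
```

Run:
```python
from h import *
f=grab('wrist'); cv2.imwrite('pics/w21.png',f['image']); pickle.dump(f,open('pics/w21.pkl','wb'))
HSV['red2']=((0,130,40),(6,255,255))
for b in blobs(f,'red2',500): 
    c=onz(f,b[0],b[1],.0065); print(np.round(b[:3],1),b[3],c.round(4))
o=env.get_obs(); need([.65,.041,.19])
print('axis at z=.0065',o['ee_pos']+o['ee_rot'][:,2]*(o['ee_pos'][2]-.0065))
```

```text
[ 118.6  227.  2171. ] (66, 215, 104, 24) [ 0.4239 -0.0152  0.0065]
[ 319.5  178.1 1971.5] (294, 153, 51, 51) [0.6489 0.0414 0.0065]
t 24.02 delta cm [-0.05 -0.63 13.48] turn 0.001 pos [0.6492 0.0358 0.3248] F [-0.09 -0.06 -0.19] w 0.0855 tilt [ 0.0091 -0.0081]
axis at z=.0065 [0.65213904 0.03322378 0.00652355]
```

View pics/w21.png

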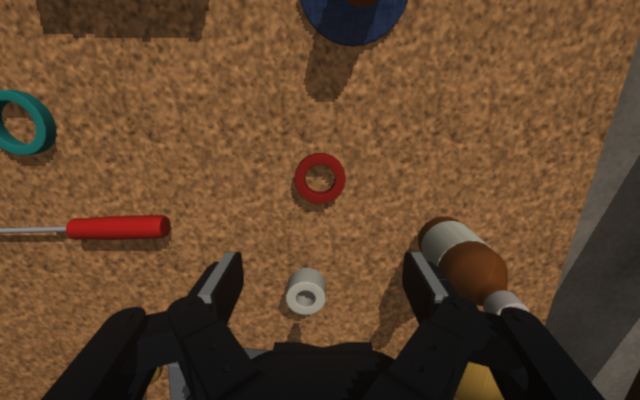

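Red is at (319.5,178) → (0.6489, 0.0414), and the bottle at (460,250) is clear of the right finger.

Call:
arm_command --deltas '[[[-0.3,-0.8,4],0,100],[[-0.3,-0.8,8],0,100],[[-0.3,-0.8,11],0,100],[[-0.3,-0.8,13],0,100],[[-0.3,-0.8,13],0,100],[[-0.3,-0.8,13],0,100],[[-0.3,-0.8,13],0,100]]'

```text
time_s: 24.6
ee_pos: [0.6482, 0.0415, 0.1962]
ee_rot: [[1.0, -0.0, 0.011], [0.0, -1.0, -0.008], [0.011, 0.008, -1.0]]
force: [-0.4, 0.3, 0.7]
width: 0.0856
```

Run:
```python
from h import *
o=env.get_obs(); need([.65,.041,.172])
print('axis at z=.0065',o['ee_pos']+o['ee_rot'][:,2]*(o['ee_pos'][2]-.0065))
```

```text
t 24.6 delta cm [0.16 0.03 2.42] turn 0.0 pos [0.6482 0.0415 0.1962] F [-0.42  0.31  0.66] w 0.0856 tilt [ 0.0111 -0.0083]
axis at z=.0065 [0.65029056 0.03996578 0.00651832]
```

Call:
arm_command --deltas '[[[-0.14,-0.14,0.8],0,100],[[-0.14,-0.14,1.6],0,100],[[-0.14,-0.14,2.2],0,100],[[-0.14,-0.14,2.3],0,100],[[-0.14,-0.14,2.3],0,100],[[-0.14,-0.14,2.3],0,100]]'

```text
time_s: 25.1
ee_pos: [0.647, 0.0429, 0.1731]
ee_rot: [[1.0, 0.0, 0.011], [0.0, -1.0, -0.008], [0.011, 0.008, -1.0]]
force: [0.4, -0.5, -0.4]
width: 0.0855
```

Call:
arm_command --deltas '[[[0,0,0],0,70],[[0,0,0],0,50],[[0,0,0],0,45],[[0,0,0],0,45],[[0,0,0],0,45],[[0,0,0],0,45],[[0,0,0],0,45],[[0,0,0],0,45]]' --grip_force 30

```text
time_s: 25.77
ee_pos: [0.6471, 0.043, 0.1739]
ee_rot: [[1.0, 0.0, 0.012], [0.0, -1.0, -0.008], [0.012, 0.008, -1.0]]
force: [-0.8, 0.6, 5.5]
width: 0.0527
```

Run:
```python
from h import *
need([.6489,.0414,.172])
f=grab('wrist'); cv2.imwrite('pics/w22.png',f['image']); pickle.dump(f,open('pics/w22.pkl','wb'))
```

```text
t 25.77 delta cm [0.17 0.15 0.19] turn 0.0 pos [0.6471 0.043  0.1739] F [-0.81  0.58  5.46] w 0.0527 tilt [ 0.0116 -0.0083]
```

View pics/w22.png

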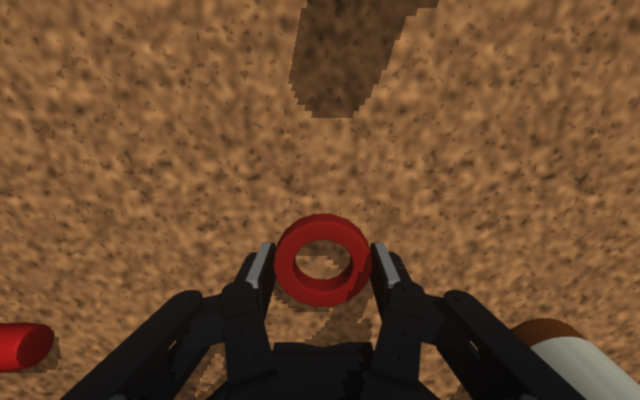

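Red is gripped, ring at (322,260). Lift.

Call:
arm_command --deltas '[[[0,0,-1],0,45],[[0,0,-4],0,45],[[0,0,-8],0,45],[[0,0,-12],0,45],[[0,0,-15],0,45],[[0,0,-15],0,45],[[0,0,-15],0,45]]' --grip_force 40

```text
time_s: 26.4
ee_pos: [0.6461, 0.0442, 0.3267]
ee_rot: [[1.0, 0.0, 0.017], [0.0, -1.0, -0.009], [0.017, 0.009, -1.0]]
force: [-1.3, 0.2, -2.3]
width: 0.0521
```

Call:
arm_command --deltas '[[[-11,27.5,0],0,45],[[-11,27.5,0],0,45],[[-11,27.5,0],0,45],[[-11,27.5,0],0,45],[[-11,27.5,0],0,45],[[-11,27.5,0],0,45],[[-11,27.5,0],0,45],[[-11,27.5,0],0,45]]'

```text
time_s: 27.07
ee_pos: [0.5333, -0.2361, 0.3254]
ee_rot: [[1.0, -0.004, 0.013], [-0.004, -1.0, -0.01], [0.013, 0.01, -1.0]]
force: [-0.2, 0.4, -1.9]
width: 0.0523
```

Call:
arm_command --deltas '[[[0,0,0],0,45]]'

```text
time_s: 27.15
ee_pos: [0.5318, -0.2378, 0.3239]
ee_rot: [[1.0, -0.008, 0.01], [-0.007, -1.0, -0.009], [0.01, 0.008, -1.0]]
force: [0.2, 0.6, -1.6]
width: 0.0521
```

Run:
```python
from h import *
need([.525,-.2672,.300])
o=env.get_obs();c=o['ee_pos']+o['ee_rot'][:,2]*.17;print('ring c',c)
```

```text
t 27.15 delta cm [-0.68  2.92  2.41] turn -0.007 pos [ 0.5318 -0.2378  0.3239] F [ 0.19  0.63 -1.61] w 0.0521 tilt [ 0.0104 -0.0086]
ring c [ 0.53356771 -0.23926619  0.15394448]
```

Call:
arm_command --deltas '[[[-0.7,2.9,0],0.007,45],[[-0.7,2.9,0],0.007,45],[[-0.7,2.9,1.5],0.007,45],[[-0.7,2.9,3],0.007,45],[[-0.7,2.9,4.6],0.007,45],[[-0.7,2.9,5],0.007,45],[[-0.7,2.9,5],0.007,45],[[-0.7,2.9,5],0.007,45]]'

```text
time_s: 27.82
ee_pos: [0.5253, -0.2664, 0.2737]
ee_rot: [[1.0, -0.014, 0.009], [-0.014, -1.0, -0.008], [0.009, 0.008, -1.0]]
force: [0.2, 0.1, -1.4]
width: 0.0522
```

Run:
```python
from h import *
need([.5250,-.267,.262])
o=env.get_obs();c=o['ee_pos']+o['ee_rot'][:,2]*.168;print('ring c',c)
f=grab('wrist'); cv2.imwrite('pics/w23.png',cv2.resize(f['image'][150:350,230:415],None,fx=3,fy=3,interpolation=cv2.INTER_CUBIC)); pickle.dump(f,open('pics/w23.pkl','wb'))
pj=lambda X:((proj(f,X)-[230,150])*3).round(1)
y=-.2685
print('toplow',pj([.5265,y-.0085,.0975]),'topL,R',pj([.5265-.009,y,.096]),pj([.5265+.009,y,.096]))
R=o['ee_rot']; zt=.1739-.013
p=o['ee_pos']
for n,v in dict(outlow=[0,.027,zt],outup=[0,-.027,zt+.013],innerup=[0,-.016,zt],innerlow=[0,.016,zt],L=[-.027,0,zt],Rr=[.027,0,zt],iL=[-.016,0,zt],iR=[.016,0,zt]).items(): print(n,pj(p+R@v))
```

```text
t 27.82 delta cm [-0.04  0.05  1.17] turn -0.014 pos [ 0.5253 -0.2664  0.2737] F [ 0.18  0.12 -1.42] w 0.0522 tilt [ 0.0093 -0.0077]
ring c [ 0.52681136 -0.26768133  0.10570788]
toplow [276.8 348. ] topL,R [230.8 307.5] [321.5 306. ]
outlow [278.1 474.2]
outup [278.3 183.3]
innerup [278.3 270.1]
innerlow [278.2 425.5]
L [127.5 350.4]
Rr [429.  350.5]
iL [188.9 350.4]
iR [367.6 350.5]
```

View pics/w23.png

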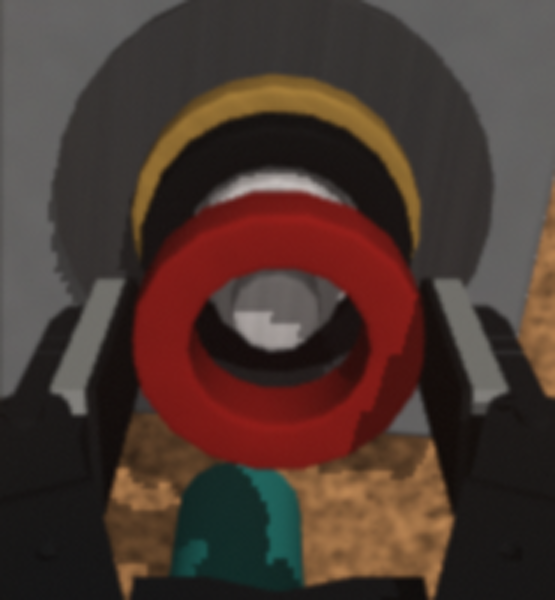

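Call:
arm_command --deltas '[[[-0.04,0.08,0.4],0,45],[[-0.04,0.08,0.8],0,45],[[-0.05,0.07,1.1],0,45],[[-0.05,0.07,1.4],0,45],[[-0.05,0.07,1.6],0,45],[[-0.05,0.07,1.6],0,45]]'

```text
time_s: 28.37
ee_pos: [0.525, -0.2675, 0.2578]
ee_rot: [[1.0, -0.014, 0.01], [-0.014, -1.0, -0.008], [0.01, 0.008, -1.0]]
force: [0.4, 1.5, -1.7]
width: 0.052
```

Call:
arm_command --deltas '[[[0,0,0.2],0,45],[[0,0,0.4],0,45],[[0,0,0.6],0,45],[[0,0,0.8],0,45],[[0,0,0.8],0,45],[[0,0,0.8],0,45]]'

```text
time_s: 28.87
ee_pos: [0.525, -0.2675, 0.2497]
ee_rot: [[1.0, -0.014, 0.01], [-0.014, -1.0, -0.008], [0.01, 0.008, -1.0]]
force: [0.6, -1.0, -1.9]
width: 0.0522
```

Call:
arm_command --deltas '[[[0,0,0.1],0,45],[[0,0,0.15],0,45],[[0,0,0.15],0,45]]'

```text
time_s: 29.12
ee_pos: [0.525, -0.2675, 0.2481]
ee_rot: [[1.0, -0.014, 0.01], [-0.014, -1.0, -0.008], [0.01, 0.008, -1.0]]
force: [-0.0, 1.4, -1.1]
width: 0.0522
```

Call:
arm_command --deltas '[[[0,0,0],0,60],[[0,0,0],0,75],[[0,0,0],0,80],[[0,0,0],0,80],[[0,0,0],0,80],[[0,0,-3],0,80],[[0,0,-7],0,80],[[0,0,-10],0,80]]'

```text
time_s: 29.78
ee_pos: [0.5241, -0.2667, 0.3499]
ee_rot: [[1.0, -0.014, 0.01], [-0.014, -1.0, -0.008], [0.01, 0.008, -1.0]]
force: [0.6, -0.3, 0.4]
width: 0.0682
```

Call:
arm_command --deltas '[[[0,0,0],0,100],[[3,-4,0],0.014,100],[[6,-8,0],0.014,100],[[10,-12,0],0.014,100],[[10.5,-16,0],0.014,100],[[10.5,-16.5,0],0.014,100],[[10.5,-16.5,0],0.014,100]]'

```text
time_s: 30.37
ee_pos: [0.6331, -0.0979, 0.3492]
ee_rot: [[1.0, -0.024, 0.011], [-0.024, -1.0, -0.005], [0.011, 0.005, -1.0]]
force: [-0.1, -0.3, -0.1]
width: 0.0854
```

Run:
```python
from h import *
need([.632,-.098,.325])
f=grab('scene');g=grab('side');w=grab('wrist');pickle.dump(w,open('pics/w24.pkl','wb'));cv2.imwrite('pics/w24.png',w['image'])
cv2.imwrite('pics/s24.png',cv2.resize(f['image'][110:260,240:440],None,fx=4,fy=4,interpolation=cv2.INTER_CUBIC));cv2.imwrite('pics/d24.png',cv2.resize(g['image'][190:330,210:420],None,fx=3.8,fy=3.8,interpolation=cv2.INTER_CUBIC))
```

```text
t 30.37 delta cm [-0.13  0.    2.42] turn -0.024 pos [ 0.6331 -0.0979  0.3492] F [-0.1  -0.29 -0.07] w 0.0854 tilt [ 0.0106 -0.0052]
```

View pics/s24.png

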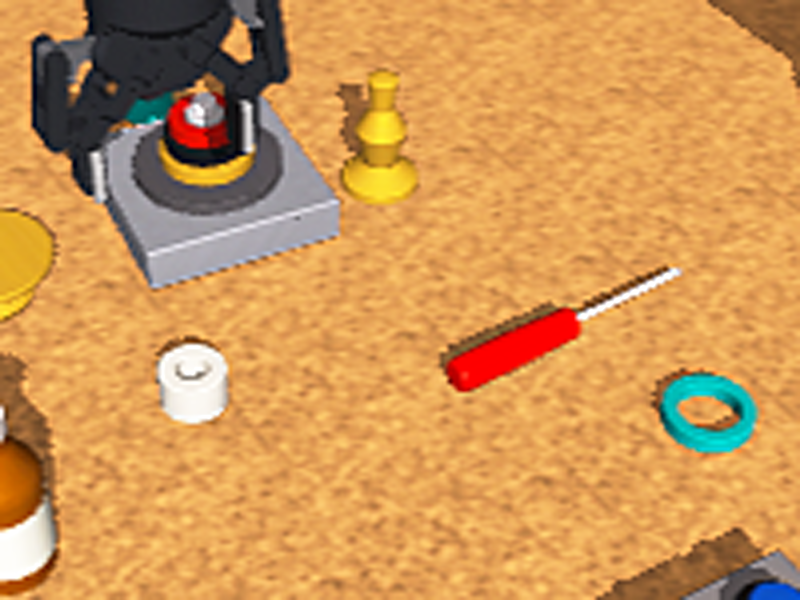

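View pics/d24.png

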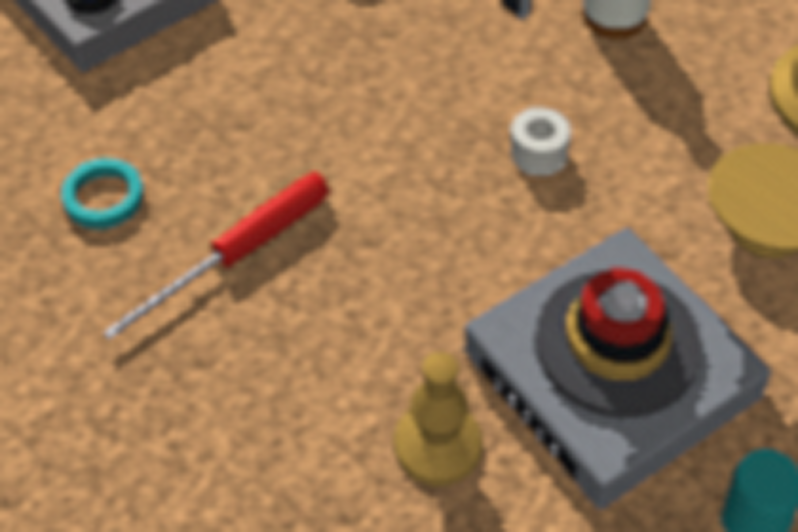

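View pics/w24.png

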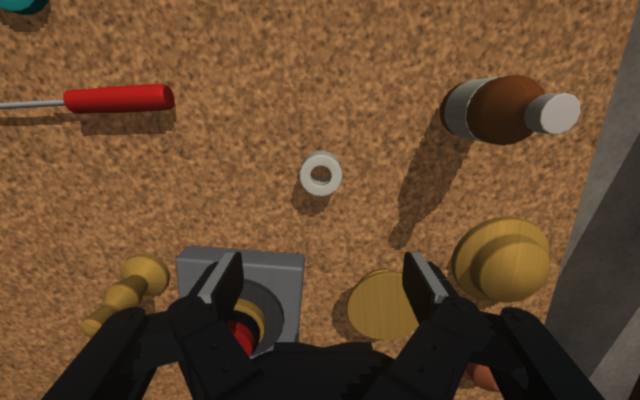

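Run:
```python
from h import *
f=grab('scene');g=grab('side')
a=cv2.resize(f['image'][118:168,265:325],None,fx=6.6,fy=6.6,interpolation=cv2.INTER_CUBIC);b=cv2.resize(g['image'][250:310,345:405],None,fx=5.5,fy=5.5,interpolation=cv2.INTER_CUBIC)
cv2.imwrite('pics/z25.png',np.hstack([a[:330,:396],b[:330,:330]]))
w=pickle.load(open('pics/w24.pkl','rb'))
m=cv2.inRange(cv2.cvtColor(w['image'],cv2.COLOR_BGR2HSV),(0,0,90),(180,70,255)); m[:140]=0;m[215:]=0;m[:,:280]=0;m[:,360:]=0
cs,_=cv2.findContours(m,cv2.RETR_EXTERNAL,cv2.CHAIN_APPROX_NONE);k=max(cs,key=cv2.contourArea);print(cv2.boundingRect(k));h=cv2.convexHull(k)[:,0]
print('white top',cfit(np.array([onz(w,u,v,.03)[:2] for u,v in h[h[:,1]>0]])))
```

```text
(300, 151, 42, 45)
white top (array([ 0.6324, -0.0919]), 0.0234)
```

View pics/z25.png

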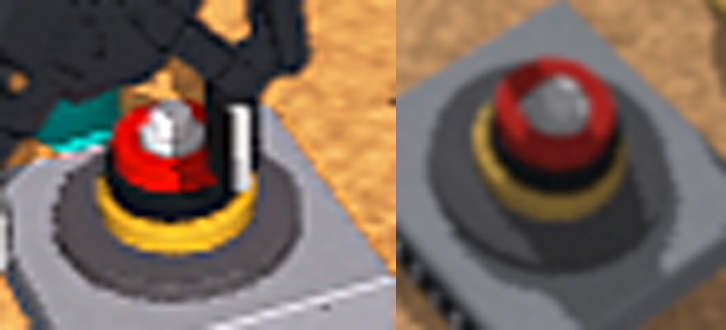

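Run:
```python
from h import *
w=pickle.load(open('pics/w24.pkl','rb'))
cv2.imwrite('pics/z26.png',cv2.resize(w['image'][140:220,280:365],None,fx=6,fy=6,interpolation=cv2.INTER_CUBIC))
pj=lambda X:((proj(w,X)-[280,140])*6).round(0)
for y in(-.094,-.098): print(y,'top far',pj([.632,y-.023,.03]),'top near',pj([.632,y+.023,.03]),'bot near',pj([.632,y+.023,0]),'bore',pj([.632,y-.011,.03]),pj([.632,y+.011,.03]))
o=env.get_obs(); print('axis at z=.015',o['ee_pos']+o['ee_rot'][:,2]*(o['ee_pos'][2]-.015))
```

```text
-0.094 top far [244. 337.] top near [237.  85.] bot near [237.  56.] bore [242. 274.] [239. 153.]
-0.098 top far [244. 358.] top near [237. 108.] bot near [237.  77.] bore [243. 295.] [239. 175.]
axis at z=.015 [ 0.63395598 -0.10702117  0.01502548]
```

View pics/z26.png

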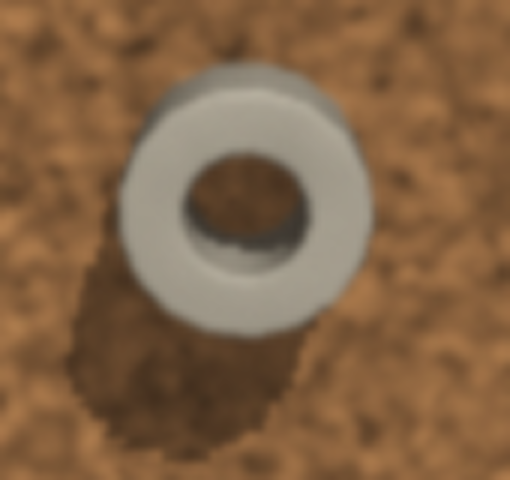

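White matches a projection at (0.633, −0.094). Recheck the tool axis and go.

Run:
```python
from h import *
o=env.get_obs(); R=o['ee_rot'];p=o['ee_pos']; need([.633,-.094,.18])
print('axis at z=.015',p+R[:,2]*(p[2]-.015)); t=np.array([.633,-.094,.18])-R[:,2]*.0 
# tcp target such that axis passes the collar at z .015
T=np.array([.633,-.094,.015])-R[:,2]*(.18-.015); print(T,(R.T@(T-p)*100).round(2))
```

```text
t 30.62 delta cm [ 0.02 -1.17 16.94] turn -0.029 pos [ 0.6309 -0.1042  0.3494] F [-1.19 -0.29  0.7 ] w 0.0851 tilt [ 0.0091 -0.0084]
axis at z=.015 [ 0.63395598 -0.10702117  0.01502548]
[ 0.63150057 -0.0926214   0.17998743] [-0.13 -1.3  16.94]
```

Call:
arm_command --deltas '[[[-0.1,-1.3,4],-0.03,100],[[-0.1,-1.3,8],-0.03,100],[[-0.1,-1.3,11],-0.03,100],[[-0.1,-1.3,12.5],-0.03,100],[[-0.1,-1.3,12.5],-0.03,100],[[-0.1,-1.3,12.5],-0.03,100]]'

```text
time_s: 31.12
ee_pos: [0.6309, -0.0935, 0.2238]
ee_rot: [[1.0, -0.001, 0.007], [-0.001, -1.0, -0.008], [0.007, 0.008, -1.0]]
force: [1.4, -0.7, -0.3]
width: 0.0852
```

Run:
```python
from h import *
o=env.get_obs(); R=o['ee_rot'];p=o['ee_pos']; need([.633,-.094,.18])
T=np.array([.633,-.094,.015])-R[:,2]*(.18-.015); print(T,(R.T@(T-p)*100).round(2))
f=grab('wrist'); cv2.imwrite('pics/w27.png',f['image'])
```

```text
t 31.12 delta cm [0.18 0.02 4.38] turn -0.001 pos [ 0.6309 -0.0935  0.2238] F [ 1.36 -0.65 -0.31] w 0.0852 tilt [ 0.0072 -0.008 ]
[ 0.6318099  -0.09267567  0.17999039] [ 0.06 -0.12  4.38]
```

View pics/w27.png

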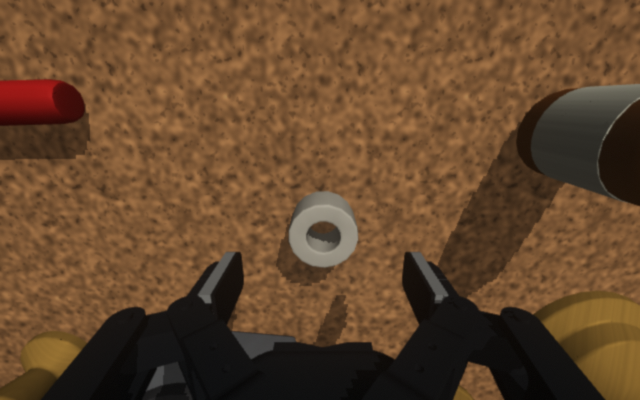

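White is centred between the jaws and clear of everything. Descend and grip.

Call:
arm_command --deltas '[[[0.05,-0.1,1.5],0,100],[[0.05,-0.1,3],0,100],[[0.05,-0.1,4.2],0,100],[[0.05,-0.1,4.4],0,100],[[0.05,-0.1,4.4],0,100],[[0.05,-0.1,4.4],0,100]]'

```text
time_s: 31.67
ee_pos: [0.6331, -0.0931, 0.182]
ee_rot: [[1.0, -0.001, 0.011], [-0.0, -1.0, -0.009], [0.011, 0.009, -1.0]]
force: [-0.2, -0.2, -0.1]
width: 0.0858
```

Call:
arm_command --deltas '[[[0,0,0],0,70],[[0,0,0],0,45],[[0,0,0],0,35],[[0,0,0],0,35],[[0,0,0],0,35],[[0,0,0],0,35],[[0,0,0],0,35],[[0,0,0],0,35]]' --grip_force 30

```text
time_s: 32.33
ee_pos: [0.633, -0.0931, 0.1828]
ee_rot: [[1.0, -0.0, 0.011], [-0.0, -1.0, -0.009], [0.011, 0.009, -1.0]]
force: [-1.5, -0.2, 4.7]
width: 0.044
```

Run:
```python
from h import *
need([.633,-.094,.18])
f=grab('wrist'); cv2.imwrite('pics/w28.png',f['image'])
f=grab('scene'); cv2.imwrite('pics/s28.png',cv2.resize(f['image'][110:260,240:440],None,fx=4,fy=4,interpolation=cv2.INTER_CUBIC))
```

```text
t 32.33 delta cm [-0.    0.09  0.28] turn -0.0 pos [ 0.633  -0.0931  0.1828] F [-1.5  -0.16  4.73] w 0.044 tilt [ 0.0112 -0.0092]
```

View pics/w28.png

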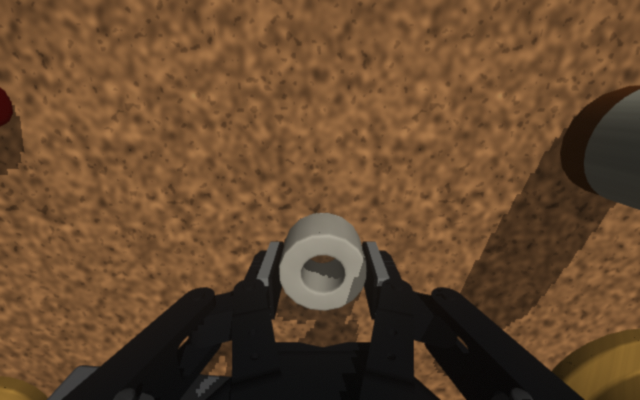

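View pics/s28.png

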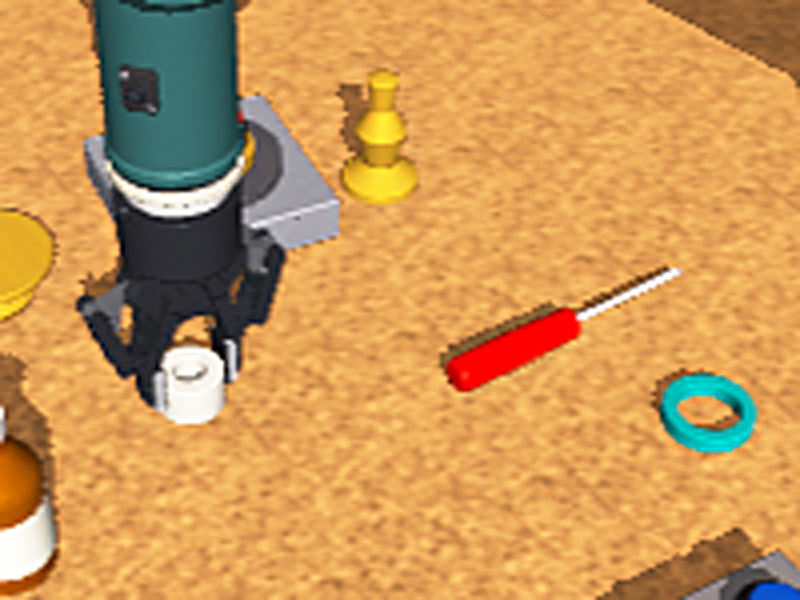

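Call:
arm_command --deltas '[[[0,0,-1],0,35],[[0,0,-4],0,35],[[0,0,-8],0,35],[[0,0,-12],0,35],[[0,0,-15],0,35],[[0,0,-15],0,35],[[0,0,-15],0,35]]' --grip_force 40

```text
time_s: 33.02
ee_pos: [0.6319, -0.0917, 0.3353]
ee_rot: [[1.0, -0.0, 0.016], [-0.0, -1.0, -0.01], [0.016, 0.01, -1.0]]
force: [0.0, 0.1, -4.6]
width: 0.0434
```

Call:
arm_command --deltas '[[[-5,8.5,0],0,35],[[-5,8.5,0],0,35],[[-5,8.5,0],0,35],[[-5,8.5,0],0,35],[[-5,8.5,0],0,35],[[-5,8.5,0],0,35]]'

```text
time_s: 33.52
ee_pos: [0.5815, -0.1761, 0.3339]
ee_rot: [[1.0, -0.001, 0.014], [-0.001, -1.0, -0.009], [0.014, 0.009, -1.0]]
force: [-0.0, 0.7, -2.6]
width: 0.044
```

Run:
```python
from h import *
o=env.get_obs(); R=o['ee_rot'];p=o['ee_pos']; need([.5265,-.2685,.30])
T=np.array([.5265,-.2685,.12])-R[:,2]*(.30-.12); print(T,(R.T@(T-p)*100).round(2))
f=grab('wrist'); cv2.imwrite('pics/w29.png',f['image'])
```

```text
t 33.52 delta cm [-5.54  9.21  3.39] turn -0.001 pos [ 0.5815 -0.1761  0.3339] F [-0.01  0.72 -2.61] w 0.044 tilt [ 0.0136 -0.0086]
[ 0.52405462 -0.26694625  0.29997668] [-5.79  9.06  3.39]
```

View pics/w29.png

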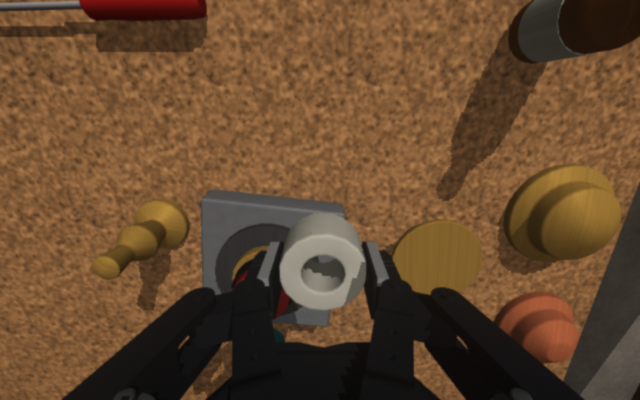

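Call:
arm_command --deltas '[[[-2,3,0],0,35],[[-4,6,0],0,35],[[-5.8,9.06,0],0,35],[[-5.8,9.06,1.5],0,35],[[-5.8,9.06,3],0,35],[[-5.8,9.06,3],0,35],[[-5.8,9.06,3],0,35]]'

```text
time_s: 34.15
ee_pos: [0.5244, -0.2656, 0.3032]
ee_rot: [[1.0, 0.001, 0.012], [0.001, -1.0, -0.007], [0.012, 0.007, -1.0]]
force: [-0.5, 0.5, -2.4]
width: 0.0439
```

```bash
cat > wl.py <<'E'
from h import *
import sys
o=env.get_obs(); R=o['ee_rot'];p=o['ee_pos']; need([.5265,-.2685,.30])
print('collar bottom centre (if on axis)',p+R[:,2]*.1828)
f=grab('wrist'); pickle.dump(f,open('pics/wl.pkl','wb')); cv2.imwrite('pics/%s.png'%sys.argv[1],cv2.resize(f['image'][130:350,230:415],None,fx=2.7,fy=2.7,interpolation=cv2.INTER_CUBIC))
pj=lambda X:((proj(f,X)-[230,130])*2.7).round(1)
y=-.2685
print('toplow',pj([.5265,y-.0085,.0975]),'topL,R',pj([.5265-.009,y,.096]),pj([.5265+.009,y,.096]),'brass near',pj([.5265,y+.035,.059]))
zt=.1828-.03
for n,v in dict(outlow=[0,.023,zt],outupB=[0,-.023,zt+.03],outupT=[0,-.023,zt],innerup=[0,-.011,zt],innerlow=[0,.011,zt],L=[-.023,0,zt],Rr=[.023,0,zt],iL=[-.011,0,zt],iR=[.011,0,zt]).items(): print(n,pj(p+R@v))
E
python3 wl.py w30
```

```text
t 34.15 delta cm [0.21 0.28 0.32] turn 0.001 pos [ 0.5244 -0.2656  0.3032] F [-0.46  0.55 -2.44] w 0.0439 tilt [ 0.0119 -0.0071]
collar bottom centre (if on axis) [ 0.52653471 -0.26693452  0.12039736]
toplow [248.9 306.6] topL,R [214.  274.5] [283.8 274.2] brass near [247.7 108.1]
outlow [250.4 492.5]
outupB [250.4 221.1]
outupT [250.6 282.8]
innerup [250.5 341.8]
innerlow [250.4 441.9]
L [128.6 393. ]
Rr [372.3 393.1]
iL [192.2 393.1]
iR [308.7 393.1]
```

View pics/w30.png

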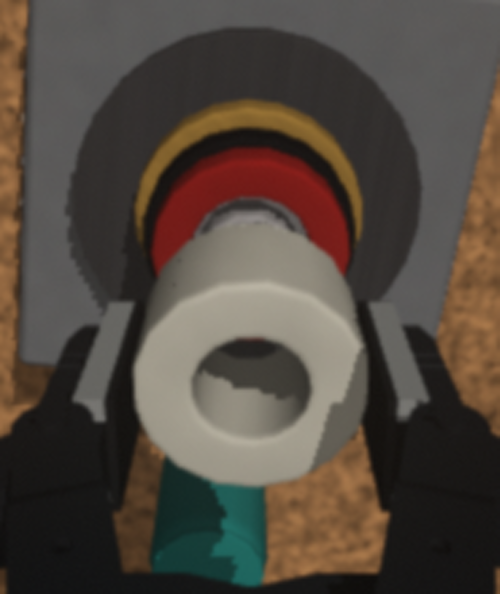

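Red is seated flat and concentric, and white is on axis. Shift 1.9 mm in y and lower to just above the tip.

Call:
arm_command --deltas '[[[-0.02,0.19,0],0,35],[[-0.02,0.19,0.7],0,35],[[-0.02,0.19,1.3],0,35],[[-0.03,0.18,1.7],0,35],[[-0.03,0.18,1.7],0,35],[[-0.03,0.18,1.7],0,35]]'

```text
time_s: 34.7
ee_pos: [0.5246, -0.2676, 0.2866]
ee_rot: [[1.0, 0.002, 0.013], [0.002, -1.0, -0.008], [0.013, 0.008, -1.0]]
force: [-0.1, 0.4, -2.9]
width: 0.0439
```

```bash
python3 wl.py w31
python3 - <<'E'
from h import *
f=grab('scene');g=grab('side')
a=cv2.resize(f['image'][90:165,255:330],None,fx=5.2,fy=5.2,interpolation=cv2.INTER_CUBIC);b=cv2.resize(g['image'][225:310,335:420],None,fx=4.6,fy=4.6,interpolation=cv2.INTER_CUBIC)
cv2.imwrite('pics/z31.png',np.hstack([a[:390],b[:390]]))
E
```

```text
t 34.7 delta cm [ 0.21  0.1  -1.34] turn 0.002 pos [ 0.5246 -0.2676  0.2866] F [-0.05  0.41 -2.9 ] w 0.0439 tilt [ 0.0126 -0.0077]
collar bottom centre (if on axis) [ 0.52686552 -0.26898467  0.10377591]
toplow [248.3 332.6] topL,R [210.1 297.8] [286.4 297.5] brass near [246.9 115.2]
outlow [250.3 492.6]
outupB [250.3 221.2]
outupT [250.5 283. ]
innerup [250.5 341.9]
innerlow [250.3 442. ]
L [128.6 393.1]
Rr [372.2 393.2]
iL [192.1 393.2]
iR [308.7 393.2]
```

View pics/w31.png

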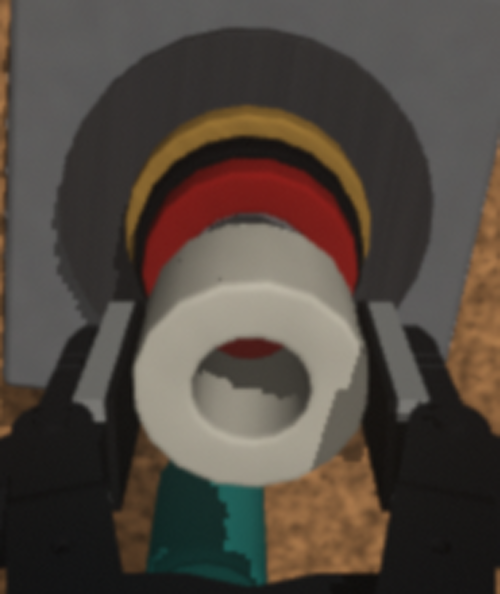

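View pics/z31.png

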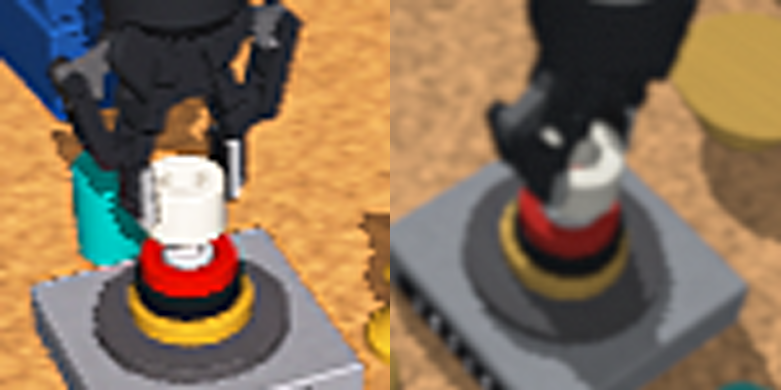

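Aligned in both views. Descend past the rim, watching force.

Call:
arm_command --deltas '[[[-0.03,0,0.3],0,35],[[-0.03,-0.02,0.5],0,35],[[-0.03,-0.02,0.7],0,35],[[-0.03,-0.02,0.8],0,35],[[-0.03,-0.02,0.8],0,35]]'

```text
time_s: 35.27
ee_pos: [0.5245, -0.2677, 0.2788]
ee_rot: [[1.0, 0.001, 0.013], [0.002, -1.0, -0.008], [0.013, 0.008, -1.0]]
force: [0.8, -0.2, -2.8]
width: 0.044
```

Call:
arm_command --deltas '[[[0,0,0.2],0,35],[[0,0,0.4],0,35],[[0,0,0.6],0,35],[[0,0,0.7],0,35],[[0,0,0.7],0,35]]'

```text
time_s: 35.68
ee_pos: [0.5245, -0.2676, 0.2715]
ee_rot: [[1.0, 0.001, 0.013], [0.002, -1.0, -0.008], [0.013, 0.008, -1.0]]
force: [-0.3, 0.3, -3.0]
width: 0.0439
```

Call:
arm_command --deltas '[[[0,0,0.05],0,35],[[0,0,0.05],0,50],[[0,0,0.05],0,70],[[0,0,0.05],0,75],[[0,0,0.05],0,75],[[0,0,0.05],0,75],[[0,0,-3],0,75],[[0,0,-6],0,75]]'

```text
time_s: 36.35
ee_pos: [0.5229, -0.2666, 0.3305]
ee_rot: [[1.0, 0.001, 0.009], [0.001, -1.0, -0.005], [0.009, 0.005, -1.0]]
force: [1.4, -0.1, -0.4]
width: 0.0641
```

Call:
arm_command --deltas '[[[0,0,-4],0,75],[[0,0,-6],0,75],[[0,-4,-6],0,75],[[0,-8,-6],0,75],[[0,-8,-6],0,75],[[0,-8,-6],0,75]]'

```text
time_s: 36.85
ee_pos: [0.522, -0.1845, 0.3905]
ee_rot: [[1.0, 0.004, 0.009], [0.004, -1.0, -0.005], [0.009, 0.005, -1.0]]
force: [0.9, -0.9, -0.0]
width: 0.064
```

Run:
```python
from h import *
need([.5175,.3141,.30])
f=grab('scene');g=grab('side')
a=cv2.resize(f['image'][95:170,255:330],None,fx=5.2,fy=5.2,interpolation=cv2.INTER_CUBIC);b=cv2.resize(g['image'][225:310,335:420],None,fx=4.6,fy=4.6,interpolation=cv2.INTER_CUBIC)
cv2.imwrite('pics/z32.png',np.hstack([a[:390],b[:390]])); cv2.imwrite('pics/s32.png',f['image'])
w=grab('wrist'); cv2.imwrite('pics/w32.png',w['image'])
```

```text
t 36.85 delta cm [ -0.31 -49.91   8.79] turn 0.004 pos [ 0.522  -0.1845  0.3905] F [ 0.91 -0.92 -0.05] w 0.064 tilt [ 0.009 -0.005]
```

View pics/z32.png

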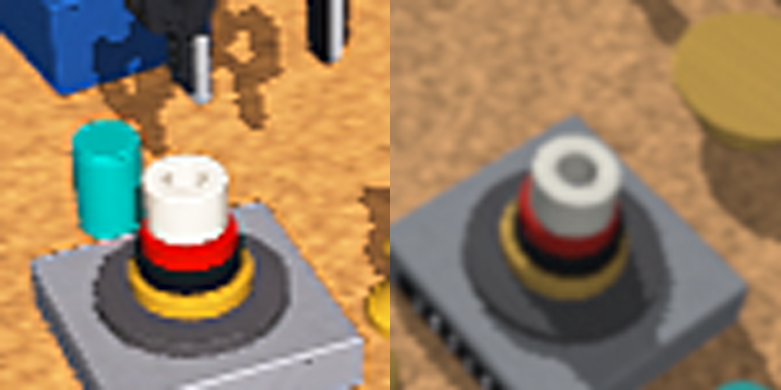

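View pics/w32.png

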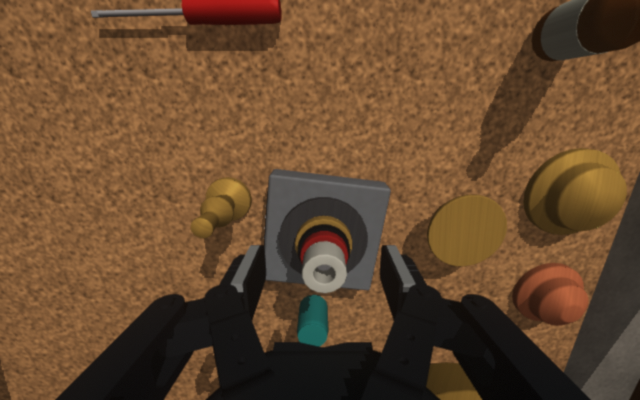

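Run:
```python
from h import *
f=grab('scene');g=grab('side')
def hullpts(f,box,lo,hi):
    x0,x1,y0,y1=box; m=cv2.inRange(cv2.cvtColor(f['image'],cv2.COLOR_BGR2HSV),lo,hi); M=np.zeros_like(m);M[y0:y1,x0:x1]=m[y0:y1,x0:x1]
    cs,_=cv2.findContours(M,cv2.RETR_EXTERNAL,cv2.CHAIN_APPROX_NONE);k=cv2.convexHull(max(cs,key=cv2.contourArea));mm=cv2.moments(k);return (mm['m10']/mm['m00'],mm['m01']/mm['m00']),cv2.boundingRect(k)
a=hullpts(f,(278,305,120,146),(0,0,140),(180,60,255)); b=hullpts(g,(360,390,250,280),(0,0,85),(180,60,255)); print(a,b,tri(f,a[0],g,b[0]))
for n,im in(('scene',f),('side',g)):
    print(n,'expected: top c',proj(im,[.5265,-.2685,.118]),'mid',proj(im,[.5265,-.2685,.103]))
    for lab,zc,r in(('top',.118,.023),('bot',.088,.023),('redtop',.087,.027),('redbot',.074,.027),('blkbot',.060,.031)):
        P=np.array([proj(im,[.5265+r*np.cos(t),-.2685+r*np.sin(t),zc]) for t in np.linspace(0,6.28,60)]); print(lab,P.min(0).round(1),P.max(0).round(1))
    hsv=cv2.cvtColor(im['image'],cv2.COLOR_BGR2HSV)
    c=int(round(proj(im,[.5265,-.2685,.1])[0]))
    for dx in(-6,0,6):print('col',c+dx,[tuple(int(v) for v in im['image'][r,c+dx]) for r in range(int(proj(im,[.5265,-.2685,.118])[1]),int(proj(im,[.5265,-.2685,.046])[1])+18)])
```

```text
((292.38986013986016, 133.4644522144522), (282, 125, 23, 17)) ((374.1866257250085, 263.52610030706245), (360, 250, 30, 26)) [ 0.52555759 -0.26527462  0.10269078]
scene expected: top c [289.91576265 128.12806182] mid [290.20405648 132.55716556]
top [281.8 123.6] [298.1 132.8]
bot [282.5 132.3] [298.5 141.7]
redtop [281.1 131.8] [299.9 142.8]
redbot [281.4 135.5] [300.  146.5]
blkbot [280.4 138.6] [301.6 151.3]
col 284 [(239, 245, 250), (237, 244, 250), (237, 246, 252), (244, 251, 255), (216, 231, 239), (188, 204, 217), (195, 208, 221), (197, 209, 224), (195, 208, 222), (200, 213, 219), (203, 217, 212), (179, 194, 212), (90, 99, 227), (0, 1, 231), (0, 9, 225), (2, 11, 189), (0, 11, 202), (18, 20, 138), (30, 27, 12), (26, 23, 17), (26, 17, 15), (24, 3, 0), (27, 101, 143), (39, 192, 253), (35, 164, 224), (31, 156, 215), (26, 174, 239), (86, 76, 82), (85, 73, 75), (84, 78, 83), (84, 80, 85), (82, 80, 84), (90, 88, 93), (86, 85, 91), (82, 80, 88), (161, 153, 157), (165, 159, 162), (162, 157, 159)]
col 290 [(245, 250, 253), (246, 250, 253), (247, 251, 253), (226, 234, 240), (227, 235, 242),
[... 2305 characters left out ...]
9, 23), (30, 53, 66), (44, 88, 110), (47, 95, 119), (45, 90, 112), (44, 81, 100), (48, 55, 61), (49, 45, 44), (50, 47, 47), (48, 46, 46), (49, 47, 46)]
col 380 [(191, 201, 203), (178, 187, 189), (180, 189, 191), (183, 192, 194), (195, 205, 207), (202, 212, 214), (204, 214, 217), (203, 213, 216), (186, 195, 197), (141, 147, 149), (118, 123, 125), (118, 123, 124), (118, 124, 124), (120, 125, 125), (111, 116, 123), (67, 71, 110), (29, 30, 103), (18, 19, 95), (17, 18, 77), (18, 20, 50), (18, 17, 21), (18, 15, 12), (19, 17, 16), (22, 30, 37), (31, 58, 73), (43, 86, 108), (45, 90, 113), (43, 82, 101), (44, 69, 82), (47, 51, 54), (48, 44, 44), (49, 47, 46), (47, 47, 46), (49, 46, 46), (49, 47, 47)]
```

Every colour boundary is within 1 px of the fully seated prediction in both views. Now the keys: shut the fingers, move over and refine with the wrist camera.

Call:
arm_command --deltas '[[[-0.3,-30,0],0,0],[[-0.3,-30,0],0,0],[[-0.3,-30,0],0,0],[[-0.3,-30,0],0,0],[[-0.3,-30,0],0,0],[[-0.3,-30,0],0,0],[[-0.3,-30,0],0,0],[[-0.3,-30,0],0,0]]'

```text
time_s: 37.77
ee_pos: [0.5193, 0.1169, 0.3882]
ee_rot: [[1.0, 0.003, 0.009], [0.003, -1.0, -0.003], [0.009, 0.003, -1.0]]
force: [-0.1, 0.1, 0.2]
width: 0.0001
```

Call:
arm_command --deltas '[[[-0.1,-20,0],0,0],[[-0.1,-20,0],0,0],[[-0.1,-20,3],0,0],[[-0.1,-20,6],0,0],[[-0.1,-20,9],0,0],[[-0.1,-20,9],0,0],[[-0.1,-20,9],0,0],[[-0.1,-20,9],0,0]]'

```text
time_s: 38.43
ee_pos: [0.5185, 0.3164, 0.2958]
ee_rot: [[1.0, 0.004, 0.006], [0.004, -1.0, -0.005], [0.006, 0.005, -1.0]]
force: [-0.5, 0.0, 1.5]
width: -0.0004
```

```bash
cat > kl.py <<'E'
from h import *
import sys
o=env.get_obs(); R=o['ee_rot'];p=o['ee_pos']; need([.5175,.3141,.30])
print('tip',p+R[:,2]*.173)
f=grab('wrist'); pickle.dump(f,open('pics/kl.pkl','wb')); cv2.imwrite('pics/%s.png'%sys.argv[1],f['image'])
for n,(x,y) in dict(blue=(.4557,.2586),red=(.5157,.2562),green=(.4575,.3167),white=(.5175,.3141),yellow=(.4597,.3746)).items(): print(n,proj(f,[x,y,.05]).round(1))
E
python3 kl.py w33
```

```text
t 38.43 delta cm [-0.1   0.23 -0.42] turn 0.004 pos [0.5185 0.3164 0.2958] F [-0.51  0.05  1.51] w -0.0004 tilt [ 0.0056 -0.0048]
tip [0.51943177 0.31558084 0.12283316]
blue [250.2 268.9]
red [317.7 271.3]
green [246.8 207.9]
white [319.8 211. ]
yellow [243.3 136.3]
```

View pics/w33.png

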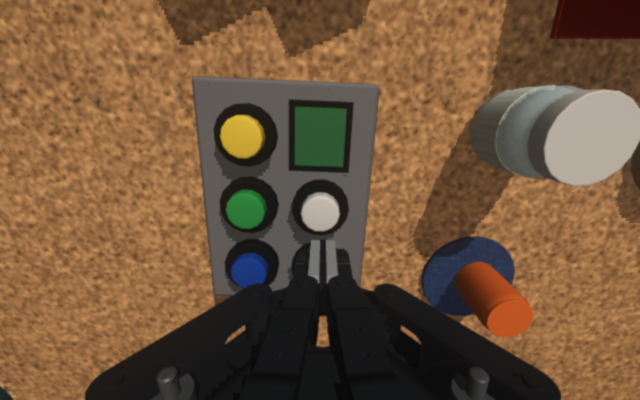

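Predictions match the image: white (320,212), green (246,210), blue (249,270), yellow (242,137), and red under the fingers at (320,265). Lower above white.

Call:
arm_command --deltas '[[[-0.2,0.15,2.5],0,0],[[-0.2,0.15,5],0,0],[[-0.2,0.15,6.5],0,0],[[-0.2,0.15,6.5],0,0],[[-0.2,0.15,6.5],0,0],[[-0.2,0.15,6.5],0,0]]'

```text
time_s: 38.98
ee_pos: [0.5189, 0.3136, 0.2344]
ee_rot: [[1.0, 0.001, 0.011], [0.001, -1.0, -0.003], [0.011, 0.003, -1.0]]
force: [1.1, -0.2, 0.1]
width: 0.0002
```

```bash
python3 kl.py w34
```

```text
t 38.98 delta cm [-0.07 -0.03 -6.56] turn 0.001 pos [0.5189 0.3136 0.2344] F [ 1.06 -0.18  0.1 ] w 0.0002 tilt [ 0.0109 -0.0027]
tip [0.52081898 0.31312184 0.06142231]
blue [226.2 317.7]
red [314.8 320. ]
green [218.7 240.8]
white [317.1 244.2]
yellow [210.3 145.2]
```

View pics/w34.png

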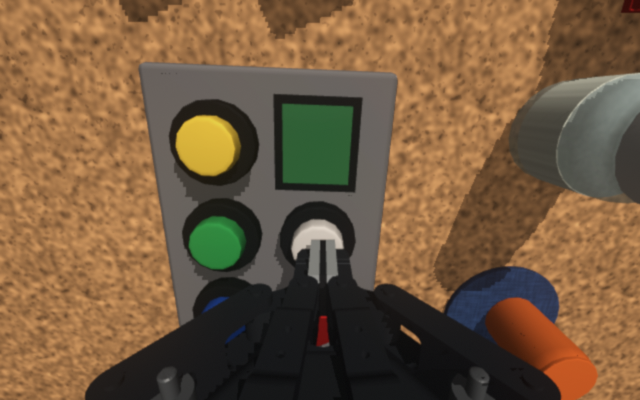

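Call:
arm_command --deltas '[[[-0.3,-0.1,0.4],0,0],[[-0.3,-0.1,0.8],0,0],[[-0.3,-0.1,1.2],0,0],[[-0.3,-0.1,1.5],0,0],[[-0.3,-0.1,1.7],0,0],[[-0.3,-0.1,1.7],0,0]]'

```text
time_s: 39.53
ee_pos: [0.5168, 0.3153, 0.2245]
ee_rot: [[1.0, 0.003, 0.016], [0.003, -1.0, -0.001], [0.016, 0.001, -1.0]]
force: [-12.0, -7.7, 57.4]
width: -0.0002
```

That is a hard stop earlier than expected: 57 N at TCP 0.2245. Back off a little.

Call:
arm_command --deltas '[[[0,0,-0.3],0,0],[[0,0,-0.3],0,0]]'

```text
time_s: 39.7
ee_pos: [0.5172, 0.3157, 0.2304]
ee_rot: [[1.0, 0.003, 0.02], [0.003, -1.0, 0.001], [0.02, -0.001, -1.0]]
force: [-0.2, 0.7, 2.7]
width: 0.0001
```

```bash
python3 kl.py w35;  python3 - <<'E'
from h import *
f=grab('scene');g=grab('side')
a=cv2.resize(f['image'][240:350,370:505],None,fx=4,fy=4,interpolation=cv2.INTER_CUBIC)
cv2.imwrite('pics/z35.png',a); cv2.imwrite('pics/y35.png',cv2.resize(g['image'][130:215,185:290],None,fx=5,fy=5,interpolation=cv2.INTER_CUBIC))
E
```

```text
t 39.7 delta cm [ 0.16  0.16 -6.96] turn 0.003 pos [0.5172 0.3157 0.2304] F [-0.2   0.67  2.67] w 0.0001 tilt [0.0196 0.0007]
tip [0.52061642 0.31585957 0.05743577]
blue [224.4 326.1]
red [314.8 327.9]
green [216.9 248.3]
white [317.3 251.4]
yellow [208.3 151.4]
```

View pics/z35.png

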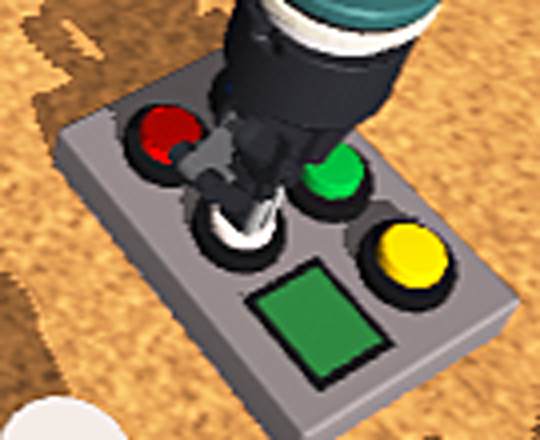

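View pics/y35.png

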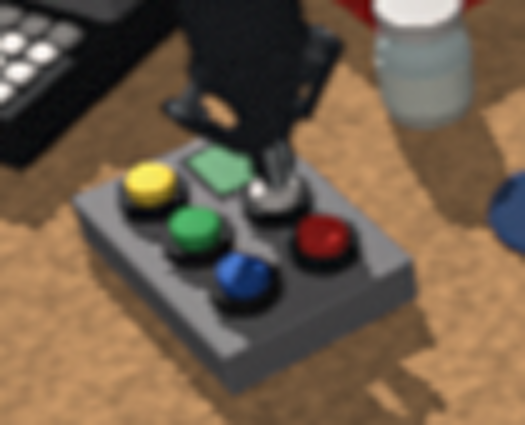

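View pics/w35.png

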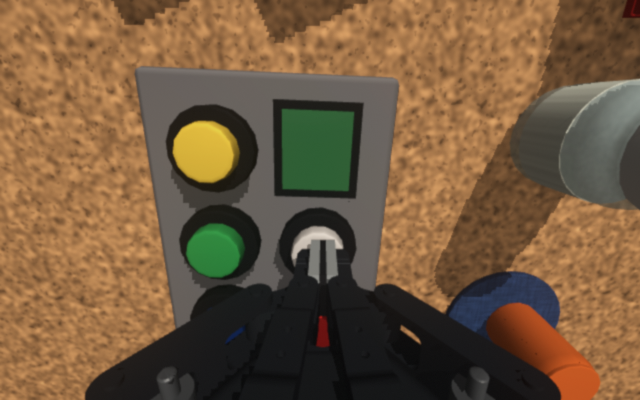

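White bottomed out, so the real contact height is TCP ≈ 0.231 and full travel is ≈ 0.225. Lift clear and go to blue.

Call:
arm_command --deltas '[[[0,0,-1.5],0,0],[[0,0,-3],0,0],[[0,0,-3],0,0],[[0,0,-3],0,0]]'

```text
time_s: 40.18
ee_pos: [0.5168, 0.3158, 0.2576]
ee_rot: [[1.0, 0.003, 0.018], [0.003, -1.0, 0.0], [0.018, -0.0, -1.0]]
force: [-0.2, 0.7, -0.8]
width: -0.0001
```

```bash
cat > kt.py <<'E'
from h import *
import sys
K=dict(blue=(.4557,.2586),red=(.5157,.2562),green=(.4575,.3167),white=(.5175,.3141),yellow=(.4597,.3746))
o=env.get_obs(); R=o['ee_rot'];p=o['ee_pos']; x,y=K[sys.argv[1]]
T=np.array([x,y,.0])-R[:,2]*.173; T[2]=p[2]; print('t',o['time_s'],'pos',p.round(4),'tip',(p+R[:,2]*.173).round(4),'tilt',R[:2,2].round(4),'delta',(R.T@(T-p)*100).round(2),'F',o['force'].round(1))
E
python3 kt.py blue
```

```text
t 40.1833 pos [0.5168 0.3158 0.2576] tip [0.5199 0.3158 0.0846] tilt [0.018  0.0002] delta [-6.43  5.7  -0.12] F [-0.2  0.7 -0.8]
```

Call:
arm_command --deltas '[[[-3,2.7,-0.1],0,0],[[-6.4,5.7,-0.1],0,0],[[-6.4,5.7,-0.1],0,0],[[-6.4,5.7,-0.1],0,0],[[-6.4,5.7,-0.1],0,0],[[-6.4,5.7,-0.1],0,0]]'

```text
time_s: 40.68
ee_pos: [0.4539, 0.2591, 0.2571]
ee_rot: [[1.0, 0.003, 0.019], [0.003, -1.0, 0.001], [0.019, -0.001, -1.0]]
force: [-0.1, -0.2, -0.4]
width: -0.0
```

```bash
python3 kt.py blue; python3 kl.py w36
```

```text
t 40.6833 pos [0.4539 0.2591 0.2571] tip [0.4572 0.2592 0.0841] tilt [0.0189 0.0006] delta [-0.15  0.06 -0.  ] F [-0.1 -0.2 -0.4]
t 40.68 delta cm [ 6.45 -5.49 -4.17] turn 0.003 pos [0.4539 0.2591 0.2571] F [-0.06 -0.21 -0.42] w -0.0 tilt [0.0189 0.0006]
tip [0.45717136 0.25921365 0.0840868 ]
blue [319.6 230.7]
red [405.2 233.4]
green [322.5 146.6]
white [416.9 150.7]
yellow [326.7  43. ]
```

View pics/w36.png

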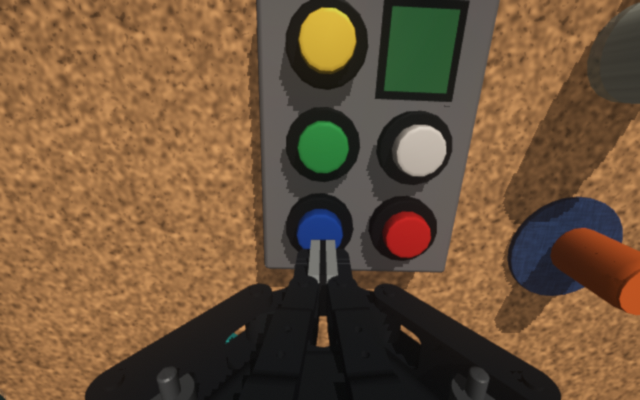

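Over blue, and red is 6 cm to the right. Press in steps.

Call:
arm_command --deltas '[[[-0.15,0.06,1.2],0,0],[[-0.15,0.06,2.3],0,0],[[-0.15,0.06,2.8],0,0],[[-0.15,0.06,2.8],0,0]]'

```text
time_s: 41.07
ee_pos: [0.4541, 0.2593, 0.2285]
ee_rot: [[1.0, 0.003, 0.02], [0.003, -1.0, 0.001], [0.02, -0.001, -1.0]]
force: [0.3, 0.6, 3.7]
width: 0.0004
```

Call:
arm_command --deltas '[[[0,0,0.15],0,0],[[0,0,0.3],0,0],[[0,0,0.3],0,0]]'

```text
time_s: 41.32
ee_pos: [0.4543, 0.2594, 0.2257]
ee_rot: [[1.0, 0.003, 0.02], [0.003, -1.0, 0.001], [0.02, -0.001, -1.0]]
force: [-0.8, -0.7, 4.3]
width: 0.0001
```

Call:
arm_command --deltas '[[[0,0,0.1],0,0],[[0,0,0.15],0,0],[[0,0,0.15],0,0]]'

```text
time_s: 41.57
ee_pos: [0.4542, 0.2594, 0.2253]
ee_rot: [[1.0, 0.003, 0.02], [0.003, -1.0, 0.001], [0.02, -0.001, -1.0]]
force: [-3.2, -0.7, 13.7]
width: 0.0
```

Bottomed at 13.7 N. Release fully and go to yellow.

Call:
arm_command --deltas '[[[0,0,-1.5],0,0],[[0,0,-3],0,0],[[0,0,-3],0,0],[[0,0,-3],0,0]]'

```text
time_s: 41.9
ee_pos: [0.4541, 0.2596, 0.256]
ee_rot: [[1.0, 0.003, 0.023], [0.003, -1.0, 0.002], [0.023, -0.002, -1.0]]
force: [0.3, -0.7, -0.9]
width: 0.0002
```

```bash
python3 kt.py yellow
```

```text
t 41.9 pos [0.4541 0.2596 0.256 ] tip [0.458  0.26   0.0831] tilt [0.0226 0.0023] delta [  0.21 -11.46   0.03] F [ 0.3 -0.7 -0.9]
```

Call:
arm_command --deltas '[[[0.2,-4,0],0,0],[[0.2,-8,0],0,0],[[0.2,-11.5,0],0,0],[[0.2,-11.5,0],0,0],[[0.2,-11.5,0],0,0],[[0.2,-11.5,0],0,0]]'

```text
time_s: 42.4
ee_pos: [0.455, 0.3741, 0.2552]
ee_rot: [[1.0, 0.004, 0.021], [0.004, -1.0, 0.001], [0.021, -0.001, -1.0]]
force: [-1.0, -0.6, 0.1]
width: -0.0
```

```bash
python3 kt.py yellow;  python3 kl.py w37
```

```text
t 42.4 pos [0.455  0.3741 0.2552] tip [0.4586 0.3742 0.0822] tilt [0.0207 0.0006] delta [ 0.11 -0.04  0.  ] F [-1.  -0.6  0.1]
t 42.4 delta cm [ 6.31  6.02 -4.35] turn 0.004 pos [0.455  0.3741 0.2552] F [-1.04 -0.6   0.11] w -0.0 tilt [0.0207 0.0006]
tip [0.4586171  0.37421244 0.08222979]
blue [317.6 359.4]
red [390.2 360.6]
green [319.9 300.5]
white [398.8 302.6]
yellow [323.2 230.5]
```

View pics/w37.png

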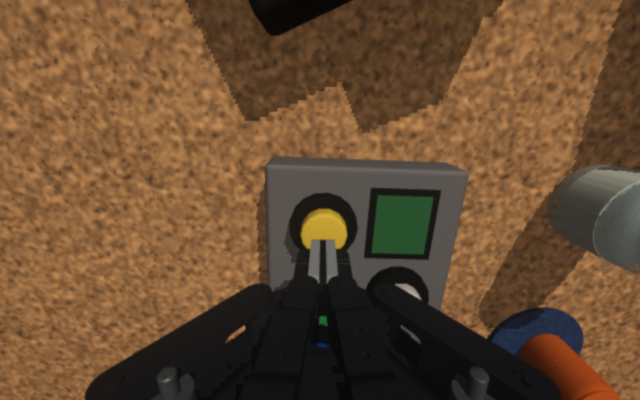

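Over yellow at (323,230). Press.

Call:
arm_command --deltas '[[[0.1,0,1.2],0,0],[[0.1,0,2.3],0,0],[[0.1,0,2.6],0,0],[[0.1,0,2.9],0,0],[[0.1,0,2.9],0,0]]'

```text
time_s: 42.87
ee_pos: [0.4565, 0.3725, 0.2258]
ee_rot: [[1.0, 0.003, 0.019], [0.003, -1.0, -0.001], [0.019, 0.001, -1.0]]
force: [-0.5, -2.9, 5.3]
width: 0.0004
```

Call:
arm_command --deltas '[[[0,0,0.1],0,0],[[0,0,0.15],0,0],[[0,0,0.15],0,0]]'

```text
time_s: 43.12
ee_pos: [0.4566, 0.3723, 0.2253]
ee_rot: [[1.0, 0.002, 0.019], [0.002, -1.0, -0.001], [0.019, 0.001, -1.0]]
force: [-2.9, -1.1, 12.9]
width: -0.0002
```

Yellow bottomed at 12.9 N. Release, then blue again.

Call:
arm_command --deltas '[[[0,0,-1.5],0,0],[[0,0,-3],0,0],[[0,0,-3],0,0],[[0,0,-3],0,0]]'

```text
time_s: 43.45
ee_pos: [0.4563, 0.3723, 0.2557]
ee_rot: [[1.0, 0.002, 0.02], [0.002, -1.0, -0.0], [0.02, 0.0, -1.0]]
force: [-0.0, -1.5, -1.0]
width: -0.0002
```

```bash
python3 kt.py blue
```

```text
t 43.45 pos [0.4563 0.3723 0.2557] tip [0.4598 0.3723 0.0827] tilt [ 0.0201 -0.0002] delta [-4.300e-01  1.137e+01 -1.000e-02] F [-0.  -1.5 -1. ]
```

Call:
arm_command --deltas '[[[-0.4,4,0],0,0],[[-0.4,8,0],0,0],[[-0.4,11.4,0],0,0],[[-0.4,11.4,0],0,0],[[-0.4,11.4,0],0,0],[[-0.4,11.4,0],0,0]]'

```text
time_s: 43.95
ee_pos: [0.4525, 0.2582, 0.255]
ee_rot: [[1.0, 0.001, 0.019], [0.001, -1.0, -0.0], [0.019, 0.0, -1.0]]
force: [1.1, 1.6, -0.1]
width: -0.0
```

```bash
python3 kt.py blue
```

```text
t 43.95 pos [0.4525 0.2582 0.255 ] tip [0.4559 0.2581 0.082 ] tilt [ 0.0195 -0.0001] delta [-0.02 -0.05 -0.  ] F [ 1.1  1.6 -0.1]
```

Call:
arm_command --deltas '[[[0,0,1.2],0,0],[[0,0,2.3],0,0],[[0,0,2.6],0,0],[[0,0,2.9],0,0],[[0,0,2.9],0,0]]'

```text
time_s: 44.37
ee_pos: [0.4533, 0.2592, 0.2259]
ee_rot: [[1.0, 0.001, 0.02], [0.001, -1.0, 0.0], [0.02, -0.0, -1.0]]
force: [-0.9, 1.9, 5.0]
width: -0.0
```

Call:
arm_command --deltas '[[[0,0,0.1],0,0],[[0,0,0.15],0,0],[[0,0,0.15],0,0]]'

```text
time_s: 44.62
ee_pos: [0.4533, 0.2595, 0.2253]
ee_rot: [[1.0, 0.003, 0.02], [0.003, -1.0, -0.0], [0.02, 0.0, -1.0]]
force: [-2.2, -3.2, 10.6]
width: 0.0001
```

Blue bottomed again at 10.6 N. Release, then green.

Call:
arm_command --deltas '[[[0,0,-1.5],0,0],[[0,0,-3],0,0],[[0,0,-3],0,0],[[0,0,-3],0,0]]'

```text
time_s: 44.95
ee_pos: [0.453, 0.2601, 0.2561]
ee_rot: [[1.0, 0.003, 0.022], [0.003, -1.0, 0.001], [0.022, -0.001, -1.0]]
force: [0.4, 0.3, -0.3]
width: -0.0
```

```bash
python3 kt.py green
```

```text
t 44.95 pos [0.453  0.2601 0.2561] tip [0.4568 0.2603 0.0831] tilt [0.0218 0.0009] delta [ 0.09 -5.64  0.01] F [ 0.4  0.3 -0.3]
```

Call:
arm_command --deltas '[[[0.1,-3,0],0,0],[[0.1,-5.6,0],0,0],[[0.1,-5.6,0],0,0],[[0.1,-5.6,0],0,0],[[0.1,-5.6,0],0,0]]'

```text
time_s: 45.37
ee_pos: [0.4532, 0.3159, 0.2552]
ee_rot: [[1.0, 0.004, 0.02], [0.004, -1.0, -0.0], [0.02, 0.0, -1.0]]
force: [0.2, -0.2, 0.1]
width: -0.0001
```

```bash
python3 kt.py green
```

```text
t 45.3667 pos [0.4532 0.3159 0.2552] tip [0.4566 0.3158 0.0823] tilt [ 0.0201 -0.0004] delta [ 0.09 -0.09  0.  ] F [ 0.2 -0.2  0.1]
```

Call:
arm_command --deltas '[[[0.1,-0.1,1.2],0,0],[[0.1,-0.1,2.3],0,0],[[0.1,-0.1,2.6],0,0],[[0.1,-0.1,2.9],0,0],[[0.1,-0.1,2.9],0,0]]'

```text
time_s: 45.78
ee_pos: [0.4544, 0.3161, 0.2257]
ee_rot: [[1.0, 0.004, 0.018], [0.004, -1.0, -0.002], [0.018, 0.002, -1.0]]
force: [-1.1, -2.1, 5.2]
width: 0.0002
```

Call:
arm_command --deltas '[[[0,0,0.1],0,0],[[0,0,0.15],0,0],[[0,0,0.15],0,0]]'

```text
time_s: 46.03
ee_pos: [0.4544, 0.316, 0.2253]
ee_rot: [[1.0, 0.003, 0.018], [0.003, -1.0, -0.001], [0.018, 0.001, -1.0]]
force: [-3.5, -0.1, 15.4]
width: 0.0002
```

Green bottomed at 15.4 N. Lift away and check everything.

Call:
arm_command --deltas '[[[0,0,-2],0,0],[[0,0,-5],0,0],[[0,0,-9],0,0],[[0,0,-13],0,0],[[0,0,-15],0,0],[[0,0,-15],0,0],[[0,0,-15],0,0]]'

```text
time_s: 46.62
ee_pos: [0.4519, 0.316, 0.3763]
ee_rot: [[1.0, 0.003, 0.021], [0.003, -1.0, -0.0], [0.021, 0.0, -1.0]]
force: [0.1, 0.2, 0.6]
width: -0.0002
```

Run:
```python
from h import *
f=grab('scene');g=grab('side'); cv2.imwrite('pics/s40.png',f['image']); cv2.imwrite('pics/d40.png',g['image'])
f0=pickle.load(open('pics/scene0.pkl','rb'));g0=pickle.load(open('pics/side0.pkl','rb'))
for n,a,b in(('scene',f0,f),('side',g0,g)):
  for c in('teal','red','brass','orange'): 
    print(n,c,[(round(x[0],1),round(x[1],1)) for x in blobs(a,c)][:9],'->',[(round(x[0],1),round(x[1],1)) for x in blobs(b,c)][:9])
need([.5,0,.3])
```

```text
scene teal [(416.5, 212.8), (275.2, 128.9)] -> [(416.6, 212.9), (275.2, 128.9)]
scene red [(308.0, 244.4), (367.6, 196.9), (412.4, 273.4)] -> [(367.6, 196.9), (412.4, 273.3), (290.9, 141.5)]
scene brass [(188.1, 101.9), (188.5, 211.2), (235.1, 175.4), (334.8, 146.0), (336.3, 187.4), (511.4, 12.3), (472.8, 303.5), (591.3, 6.3)] -> [(188.2, 101.8), (188.5, 211.2), (235.0, 175.3), (334.9, 146.0), (504.2, 12.0), (291.7, 149.3), (472.8, 303.5)]
scene orange [(237.2, 231.2), (289.9, 128.2), (94.8, 110.3), (80.4, 125.7), (242.7, 254.1)] -> [(335.7, 299.6), (237.5, 231.2), (96.6, 109.8), (242.7, 254.1), (80.7, 125.8)]
side teal [(410.9, 320.7), (236.5, 240.6)] -> [(410.6, 320.9), (236.4, 240.5)]
side red [(262.8, 107.4), (281.0, 246.8), (42.2, 120.8), (324.5, 201.5), (249.0, 176.4)] -> [(262.8, 107.4), (281.0, 247.0), (42.2, 120.8), (370.6, 273.5), (249.0, 176.4)]
side brass [(537.2, 303.2), (431.9, 214.2), (413.7, 241.9), (324.8, 301.9), (310.2, 130.6), (313.4, 256.7), (214.4, 166.3)] -> [(537.3, 303.2), (431.8, 214.2), (413.6, 242.0), (324.9, 301.8), (310.2, 130.8), (370.2, 281.1), (214.4, 166.3)]
side orange [(376.1, 260.6)] -> [(297.1, 162.6)]
t 46.72 delta cm [ 4.68 31.56  7.54] turn 0.003 pos [0.4511 0.3156 0.3739] F [-0.21  0.44  0.16] w -0.0001 tilt [ 0.016  -0.0025]
```

View pics/s40.png

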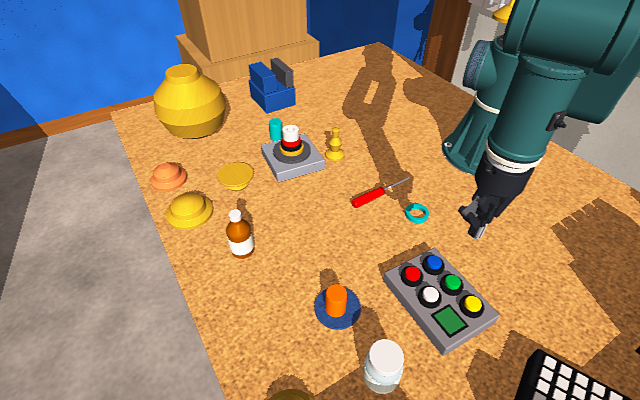

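View pics/d40.png

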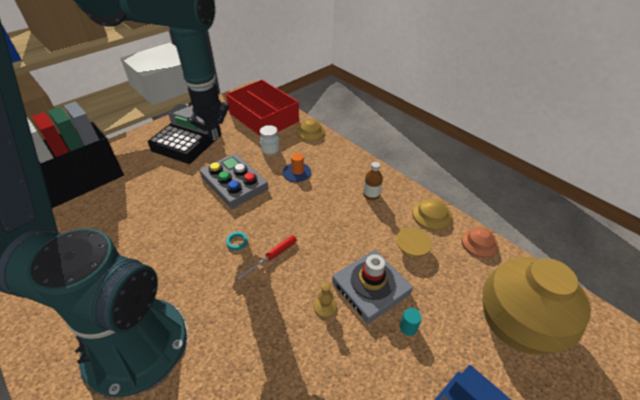

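Final views: the four collars are stacked on the post at scene (291,140), the cap is upright on the mat at (336,300), all keys are up, and the bystanders are within 0.3 px of where they started. Handing in.

```bash
python3 -c "
from workcell import env
print(env.hand_in()); print(env.get_obs()['time_s'])"
```

```text
the job is handed in; nothing more can be done
None
the job is handed in; nothing more can be done
```

The job is done and handed in at about 47 s. The orange cap stands upright on the blue mat. All four collars were on the bench, and I seated brass, black, red and white in that order. Then I pressed white, blue, yellow, blue and green, letting each come up before the next.

**Last checks:**
- **Collars:** before the keys, every edge I could see between the stacked collars was within about 1 px of the fully seated prediction in both fixed views. In the last pictures they were still stacked on the post.
- **Keys:** each press reached a hard stop, and all five keys stand up again. The red key was not pressed.
- **Bystanders:** the ones I measured (screwdriver, dish, spindle and the turquoise look-alikes) are within about 0.3 px of their starting places. I checked the jar and the bottle by eye only.

**What was off:**
- **White key force:** my camera height for the keys was several mm low, so the white key got about 57 N against its stop. That is under the 120 N wrist limit, and it was the closed fingertips pressing, not the arm or gripper body. The other four presses stayed at 10–16 N.
- **Tool tilt:** the tool tilted by up to about 1.3° during the run. I allowed for it when aligning the collars and keys.
- **Knocked collar:** I saw no collar knocked aside.

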